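Pile corner plates on the slide table and wind it out

ROBOT

A 6-joint arm with a two-finger parallel gripper is mounted at the origin on a cart in front of the work surface, level with it; the furniture and walls round the work are solid. World frame = base frame: x ahead of the robot, y to its left, z up, the work surface at z = 0. Lengths are in mm, angles in rad, forces in N, time in s.
With the tool pointing down it reaches from about 275 to 750 mm from the base axis. Payload 10.2 kg.
Tool frame: the origin (TCP) lies at the very end of the fingers, on their centre line; the grasp point (between the pads) lies 19 mm behind it (ctrl.hold_point_z is the distance from the TCP to the grasp point, in mm); z points along the fingers, y is the direction in which the jaws open and shut (so a half turn about z gives the same grasp; the last joint's range is limited). The gripper opens to 85 mm and grips with 20 to 120 N. Pads are 22 mm wide; open, the fingers measure 114 mm over their backs; the gripper's body (76 mm by 85 mm) begins 54 mm behind the grasp point. The pads swing forward as they close: fully open they stand 13 mm farther back than shut.
Start: joints at [-1.332, 0.313, 1.498, -0, 1.331, -0.223], TCP at [233.908, -470.019, 204.294] pointing down, gripper open.
Joint ranges: [-2.94, 2.94], [-0.97, 2.17], [0.19, 2.56], [-1.23, 4.37], [0.02, 3.11], [-2.88, 2.88]. Speed limits (rad/s): [2.39, 2.39, 3.01, 3.14, 3.14, 3.14].

INTERFACE

Orientations are given as a unit quaternion [w, x, y, z].
In Python, from rig import readout, cams, workorder, spotter, ctrl gives the robot as it stands.
- The arm moves only by the tool step_arm, never from a script. Its argument "plan" is text: rows parted by semicolons, each of 5 numbers parted by spaces: the shift along the tool's x, y, z in cm, then the turn about the tool's z in degrees, then the opening in per cent of the stroke, from 0 (shut) to 100 (fully open). In form: x y z twist gripper; .... A call has 1 to 10 rows; each row is the pose to reach, as a shift and turn from the pose commanded when the call began, along the tool's axes at that moment; what a row does not reach only later rows make up. A row lasts 1/10 s, in which the tool goes at most 50 mm and 8.59 degrees, less where a joint would pass 70% of its speed; a pose out of reach is approached as far as the arm can. A call with a gripper value outside its range is refused whole. The fingers move at their own pace and stop on an object; "grip_force" is the grip in N (left out, the last holds). Time passes only in rows, so rows that repeat a pose let the fingers close. It gives the time, the measured TCP pose, the force and the opening at its end, in the units of the state.
- readout.sense(): the state, without advancing time (a new reading comes with each control period).
- cams.capture(name): name is "scene" or "top"; returns (picture, depth): 420x560x3 uint8, red, green, blue; 420x560 float32, mm along the optical axis (not along the pixel's ray), 0 where there is no reading.
- cams.camera_info(name): a dict with "vfov" (degrees; the focal length in pixels is half the picture's height over the tangent of half this angle, whatever the lens; pixels are square), "cx", "cy" (the principal point, pixels), "rvec" (rotation vector, rad) and "tvec" (3), from world to camera coordinates, as OpenCV has them. Camera axes: x right, y down, z forward; pixel columns grow to the right and rows downward; lengths in mm; the calibration is good to about 2 mm. A picture is of the moment at which its call begins. camera_info takes no time and is no camera call.
- workorder.finish_job(): hands the job in, once; it reports no verdict.
Trained networks look in the newest picture that a camera, given by its name, has taken for a name from the list of things; names that differ only in an ending like _2 or _b are one class to them, and where a whole thing is asked for, a point or a joint stands for the part that bears it (a point fixed in the world has none). Each returns a list of dicts, best first, with "conf" (0 to 1); they miss things now and then, are a little off and sometimes report something else, mostly with a low value. They report only what shows in the picture. A call takes as long as a camera call. They do not tell look-alikes from the thing itself.
- spotter.regions_of(camera, target): "pixels" (420x560 bool, what is visible of it) and "extent" ([centre column, centre row, width, height] in pixels, round what is visible of it).
The state is a dict: "time_s": time; "joints": joint angles; "dq": joint speeds; "tau": joint torques, N m; "eef_pos": TCP position; "ee_rot": TCP orientation; "force": force on the tool from outside, world axes, zero at the start; "wrist_torque": the same for the moment, N m; "grip_width": opening from 0.0 (shut) to 1.0 (fully open).
Only numpy, scipy, OpenCV 4.12 (cv2) and the standard library are available. Lean on these libraries where they do the work, as an engineer would, in place of code of your own. Each camera call takes 0.05 s, during which the arm holds its last target. There are 200 camera calls.

TASK

Pile all the L-shaped corner plates, nuts upward, one on another in the middle of the slide table's square carriage, square to its edges, each plate turned half round from the one below so that every nut stands in the open corner of the next and the pile lies flat. Then fit the loose crank onto the square shaft end and wind it clockwise, about three turns, until the carriage with its balanced pile is out at the end stop. Finally take the crank off, stand it upright on the rubber mat it came from, and leave the other things on the table alone.

Things in the scene. Friction and masses are not known exactly. Their poses are not given: they have to be found in the camera images.
- pad (a point): centre of the top face of the slide table's carriage, an aluminium plate 90 x 90 mm, top 40 mm above the work surface. z up; x, y along its edges. It rides on a fixed grey base 276 mm long (along y), 100 mm wide, and travels along its -y, away from the gearbox, to the end stop, a dark bar 28 mm high.
- carriage (a joint): travel of the carriage in m: about 0 where it starts, near the gearbox, growing to 0.049 at the end stop. It is driven only by the feed shaft, 16 mm for each full turn, and cannot be pushed by hand.
- feed_shaft (a joint): turn of the feed shaft in rad, clockwise seen from above positive; starts at 0 to 0.6, end stop at 19.2. It stays where it is left; turning takes about 0.15 N m.
- shaft_end (a point): top of the upright square shaft end, 12 x 12 mm with a tapered tip, 72 mm above the work surface; it rises 20 mm above a round collar on the grey gearbox (64 x 60 mm, 50 mm high) at the +y end of the slide table, 135 mm from the pad's centre at carriage travel 0. x and y are square to its flats and turn with it.
- crank_hub (a point): centre of the loose crank's hub, a dark steel block 24 x 24 x 50 mm on a foot 46 x 46 x 6 mm, square to x and y; 25 mm above the underside, which has a square socket 14 x 14 mm, 22 mm deep. An arm 14 mm wide, 9 to 18 mm above the underside, runs along +x to the knob. Fully on the shaft it rests on the collar, this point 5 mm above shaft_end; all four quarter turns fit.
- crank_knob (a point): centre of the crank's black knob, an upright round sleeve 16 mm in diameter and 32 mm high (19 to 51 mm above the hub's underside) that spins freely on its pin, 48 mm from the hub's axis along the crank's x.
- crank_mat: black rubber mat, 90 x 90 x 2.5 mm, fixed on the plywood board, on which the crank stands at the start; origin at the centre of its underside, edges along x and y.
- board: plain plywood board, 235 x 345 x 22 mm, fixed on the work surface, on which the plates and the mat lie; origin at the centre of its underside.
- plate1_mid (a point): an L-shaped steel corner plate: two legs 70 mm long, 28 wide, 12 thick, along the -x and -y sides of a 70 mm square, meeting in the heel at (-x, -y); open notch 42 x 42 mm at (+x, +y). 0.2 kg, all alike. This point is the square's centre, 6 mm above the underside. On top of the heel, 23.5 mm along -x and -y, a welded nut 15 mm wide, 9 mm high. Starts flat on the board.
- plate2_mid (a point): an L-shaped steel corner plate: two legs 70 mm long, 28 wide, 12 thick, along the -x and -y sides of a 70 mm square, meeting in the heel at (-x, -y); open notch 42 x 42 mm at (+x, +y). 0.2 kg, all alike. This point is the square's centre, 6 mm above the underside. On top of the heel, 23.5 mm along -x and -y, a welded nut 15 mm wide, 9 mm high. Starts flat on the board.
- plate3_mid (a point): an L-shaped steel corner plate: two legs 70 mm long, 28 wide, 12 thick, along the -x and -y sides of a 70 mm square, meeting in the heel at (-x, -y); open notch 42 x 42 mm at (+x, +y). 0.2 kg, all alike. This point is the square's centre, 6 mm above the underside. On top of the heel, 23.5 mm along -x and -y, a welded nut 15 mm wide, 9 mm high. Starts flat on the board.
- plate4_mid (a point): an L-shaped steel corner plate: two legs 70 mm long, 28 wide, 12 thick, along the -x and -y sides of a 70 mm square, meeting in the heel at (-x, -y); open notch 42 x 42 mm at (+x, +y). 0.2 kg, all alike. This point is the square's centre, 6 mm above the underside. On top of the heel, 23.5 mm along -x and -y, a welded nut 15 mm wide, 9 mm high. Starts flat on the board.
- plate5_mid (a point): an L-shaped steel corner plate: two legs 70 mm long, 28 wide, 12 thick, along the -x and -y sides of a 70 mm square, meeting in the heel at (-x, -y); open notch 42 x 42 mm at (+x, +y). 0.2 kg, all alike. This point is the square's centre, 6 mm above the underside. On top of the heel, 23.5 mm along -x and -y, a welded nut 15 mm wide, 9 mm high. Starts flat on the board.
- torch_cell: a battery cell standing upright, 33 mm across, 63 mm high; origin at the centre of its underside; a bystander, not part of the job.
- rubber_stamp: a wooden hand stamp standing on its foot, 27 x 44 mm, 68 mm high; origin at the centre of its underside; a bystander, not part of the job.
- film_pot: a black film pot with a grey lid, 34 mm across, 51 mm high, upright; origin at the centre of its underside; a bystander, not part of the job.
Mind the look-alikes: they are no part of the job. Leave any red look-alike of the part that bears plate5_mid alone.

How it is judged:
By the outcome, as a careful person would: the job done as asked, in the order asked, and still so for the second after the job is handed in, with the robot touching nothing.
Of plate1, plate2, plate3, plate4, plate5 only 3 to 5 are there at a start; the rules pass over those that are not, and their reading is None.
At some moment in a run one of crank may be knocked a few centimetres aside while the robot is not near it.
It also fails if it takes over 210 s, if anything falls off the work surface, if the arm or the gripper's body presses on something with over 40 N, if the wrist force passes 120 N, or if a joint passes its speed limit or range.

## Working session

There is one attempt and no reset: what is moved stays moved. The work goes in short steps, Python scripts to look and compute and a tool call to move; the robot and the scene stay as the last step left them, time stands still between calls to the robot, and variables do not carry over. Pictures are saved under pics/ and viewed, about 12 in all and at most 16, crops included, and the job is handed in when it is done.

Besides the shell and the picture viewer there is one more tool, called after ">>>" as a command line: name --argument value ..., lists and objects as JSON in quotes. step_arm: Moves the arm, as the interface text tells. Its arguments: {"type":"object","properties":{"plan":{"type":"string"},"grip_force":{"type":"number"}},"required":["plan"]}

```bash
ls; mkdir -p pics; cat > h.py <<'E'
import numpy as np, cv2
from rig import readout, cams, workorder, spotter, ctrl
from scipy.spatial.transform import Rotation as R
def cam(n):
    i=cams.camera_info(n); f=210/np.tan(np.radians(i["vfov"])/2)
    K=np.array([[f,0,i["cx"]],[0,f,i["cy"]],[0,0,1]]); Rm=cv2.Rodrigues(np.array(i["rvec"],float))[0]
    return K,Rm,np.array(i["tvec"],float).reshape(3)
def cloud(n,d):
    K,Rm,t=cam(n); v,u=np.mgrid[:420,:560]
    p=np.stack([(u-K[0,2])/K[0,0]*d,(v-K[1,2])/K[1,1]*d,d],-1)
    w=(p-t)@Rm; w[d<=0]=np.nan; return w
def proj(n,P):
    K,Rm,t=cam(n); c=np.atleast_2d(P)@Rm.T+t; c=c@K.T; return c[:,:2]/c[:,2:]
def save(name,im,crop=None,s=1):
    if crop: im=im[crop[1]:crop[3],crop[0]:crop[2]]
    cv2.imwrite("pics/"+name,cv2.resize(im[:,:,::-1],None,fx=s,fy=s,interpolation=cv2.INTER_CUBIC))
def yaw(q): 
    m=R.from_quat([q[1],q[2],q[3],q[0]]).as_matrix(); return m
E
python3 - <<'E'
from h import *
for n in("scene","top"):
    im,d=cams.capture(n); save(n+"0.png",im,s=1.4); np.savez(n+"0.npz",im=im,d=d)
    i=cams.camera_info(n); K,Rm,t=cam(n); print(n,i["vfov"],-Rm.T@t,Rm[2],(d>0).mean())
    for k in("plate1_mid","crank_hub","crank_mat","pad","shaft_end","carriage"):
        try:
            for r in spotter.regions_of(n,k): print(k,round(r["conf"],2),np.round(r["extent"]))
        except Exception as e: print(k,e)
s=readout.sense(); print(s["eef_pos"],s["ee_rot"],s["grip_width"],yaw(s["ee_rot"]).round(2),s["time_s"],ctrl.hold_point_z)
E
```

```text
pics
scene 45.10394966881366 [-477.36041655  517.42500713  758.20143804] [ 0.73892359 -0.48798827 -0.46460669] 0.9958928571428571
plate1_mid 0.66 [351. 241.  31.  15.]
crank_hub 0.41 [306. 217.  11.  17.]
crank_mat 0.63 [307. 225.  19.  16.]
pad 0.83 [196. 261.  38.  30.]
pad 0.21 [174. 234.  13.  20.]
shaft_end 0.52 [139. 256.  10.  10.]
carriage 0.79 [195. 259.  37.  30.]
top 49.4448567337624 [ 413.44341296 -214.37983658 1320.82429564] [ 0.14330388  0.00946383 -0.98963349] 0.9959778911564626
crank_hub 0.74 [308. 211.  23.  26.]
crank_mat 0.64 [310. 217.  36.  36.]
pad 0.75 [186. 221.  43.  39.]
carriage 0.82 [186. 221.  38.  37.]
carriage 0.73 [271. 197.  29.  28.]
[ 233.92589375 -470.0258556   204.30932992] [1.20616882e-05 9.73457492e-01 2.28867888e-01 1.68213802e-05] 1.000422665999622 [[ 0.9   0.45  0.  ]
 [ 0.45 -0.9  -0.  ]
 [ 0.    0.   -1.  ]] 0.7 18.700000000000003
```

View pics/top0.png

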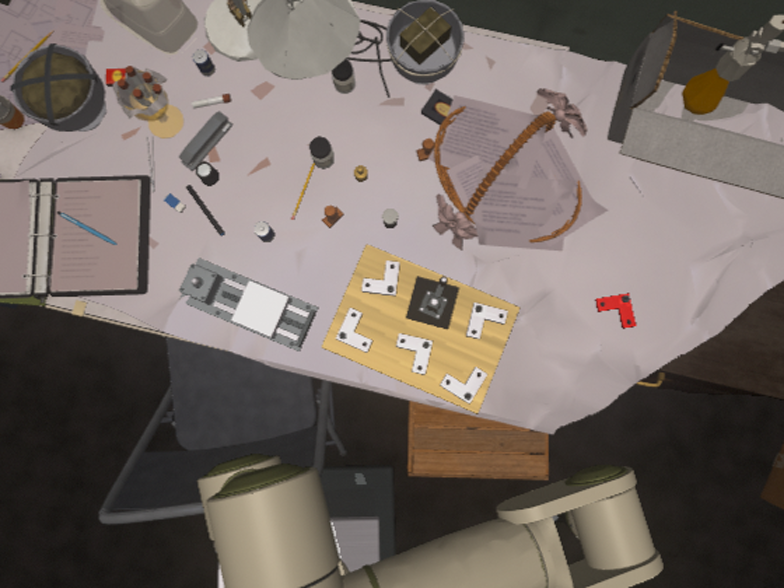

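View pics/scene0.png

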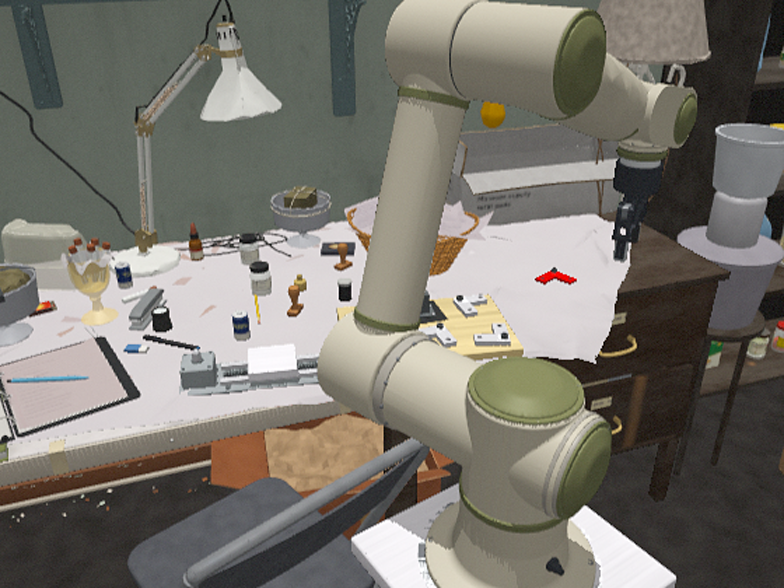

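Five white plates lie on the board (view pixels ≈ (380,278), (352,330), (487,320), (414,352), (465,385)). The red look-alike is at (617,310), the crank on its mat at (433,300), and the slide table at (250,305) with the gearbox at its left end. Next I'll measure them in the rectified top view.

```bash
cat >> h.py <<'E'
from scipy.optimize import minimize
def rect(n,im,z,c,half=60,s=1.0):
    g=np.arange(-half,half+.1,s); X,Y=np.meshgrid(c[0]+g,c[1]+g)
    p=proj(n,np.stack([X.ravel(),Y.ravel(),np.full(X.size,z)],1)).astype(np.float32).reshape(X.shape+(2,))
    return X,Y,cv2.remap(im,p[...,0],p[...,1],cv2.INTER_LINEAR)
sg=lambda d,w=1.5: 1/(1+np.exp(-np.clip(d/w,-30,30)))
def boxm(x,y,x0,x1,y0,y1): return sg(x-x0)*sg(x1-x)*sg(y-y0)*sg(y1-y)
def fit(n,im,z,c,shape,yaws,half=60,chan=lambda a:a.astype(float).min(-1),sign=1):
    X,Y,r=rect(n,im,z,c,half); g=sign*chan(r); lo,hi=np.percentile(g,[20,97]); g=np.clip((g-lo)/(hi-lo),0,1)-.5
    def cost(p):
        dx,dy=X-p[0],Y-p[1]; co,si=np.cos(p[2]),np.sin(p[2]); x=co*dx+si*dy; y=-si*dx+co*dy
        m,w=shape(x,y); return -np.mean(g*m*w)*4
    b=None
    for a in yaws:
        o=minimize(cost,[c[0],c[1],a],method="Nelder-Mead",options=dict(initial_simplex=[[c[0],c[1],a],[c[0]+8,c[1],a],[c[0],c[1]+8,a],[c[0],c[1],a+.2]],xatol=.02,fatol=1e-7,maxiter=600))
        if b is None or o.fun<b.fun: b=o
    return b.x,b.fun
def Lsh(x,y):
    m=boxm(x,y,-35,35,-35,35)*(1-boxm(x,y,-7,60,-7,60)); w=1-boxm(x,y,-35,-12,-35,-12); return m,w
def sq(h,hole=0):
    return lambda x,y:(boxm(x,y,-h,h,-h,h),1-(boxm(x,y,-hole,hole,-hole,hole) if hole else 0))
def ground(n,u,v,z):
    K,Rm,t=cam(n); d=Rm.T@np.linalg.solve(K,[u,v,1]); o=-Rm.T@t; return o+d*(z-o[2])/d[2]
E
python3 - <<'E'
from h import *
f=np.load("top0.npz"); im,d=f["im"],f["d"]; W=cloud("top",d)
save("crop1.png",im,(120,165,390,300),2.9)
s=1.4
for k,(u,v) in dict(a=(380,278),b=(352,330),c=(487,320),d=(414,352),e=(465,385)).items():
    c=ground("top",u/s,v/s,34)
    x,fu=fit("top",im,34,c,Lsh,np.arange(-3,3.2,.52)); n=x[:2]+np.array([[np.cos(x[2]),-np.sin(x[2])],[np.sin(x[2]),np.cos(x[2])]])@[-23.5,-23.5]
    p=np.round(proj("top",[[*n,43],[*x[:2],34]])).astype(int)
    print(k,x[:2].round(1),round(np.degrees(x[2]),1),round(fu,4),"R",round(np.hypot(*x[:2])),"z nut",W[p[0,1],p[0,0],2].round(1), "nutpx",p[0])
c=ground("top",260/s,310/s,40)
x,fu=fit("top",im,40,c,sq(45),np.arange(-1.5,0.1,.2),80); print("pad",x[:2],np.degrees(x[2]),fu)
a=np.radians(np.degrees(x[2])+0)
for k in range(4):
    P=x[:2]+135*np.array([np.cos(a+k*np.pi/2),np.sin(a+k*np.pi/2)]); print("shaft cand",P,proj("top",[[*P,72]]).round(1))
for (u,v) in ((433,300),(197,283)):
    u,v=int(u/s),int(v/s); q=W[v-12:v+13,u-12:u+13]; print(np.nanpercentile(q[...,2],[5,50,95,100]))
E
```

```text
a [ 633.5 -175.4] -9.1 -0.1937 R 657 z nut 40.7 nutpx [279 206]
b [ 525.8 -126.3] -115.8 -0.2081 R 541 z nut 42.3 nutpx [244 239]
c [ 532.7 -387.4] 163.8 -0.1966 R 659 z nut 44.3 nutpx [342 220]
d [ 475.2 -234.8] 75.5 -0.2005 R 530 z nut 47.4 nutpx [304 246]
e [ 419.6 -335.8] -33.8 -0.2004 R 537 z nut 48.9 nutpx [334 283]
pad [575.24441501  71.38907476] -24.15645835893179 -0.5198289788713216
shaft cand [698.4226502   16.14305791] [[202.2 174.2]]
shaft cand [630.49043186 194.56730994] [[138.4 200. ]]
shaft cand [452.06617983 126.63509161] [[162.1 263.8]]
shaft cand [519.99839817 -51.78916042] [[227.1 237. ]]
[21.11971352 27.54921293 74.49786753 83.59142554]
[ 1.78558629 48.54899069 55.8476464  75.88702017]
```

View pics/crop1.png

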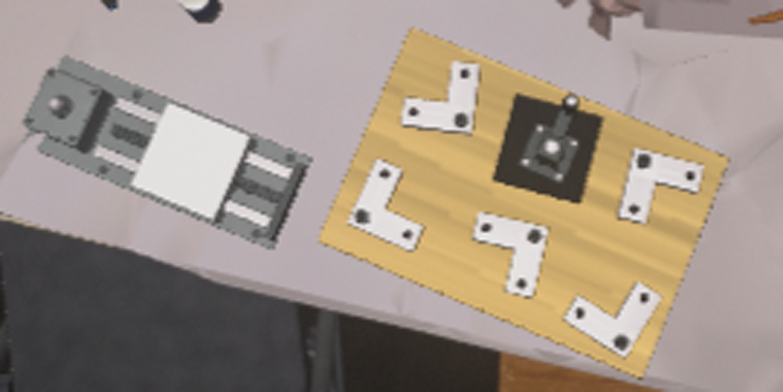

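```bash
python3 - <<'E'
from h import *
for n in("scene","top"): print({k:(np.round(v,4) if not isinstance(v,str) else v) for k,v in cams.camera_info(n).items()})
f=np.load("top0.npz"); im,d=f["im"],f["d"]; W=cloud("top",d)
c=ground("top",185.8,220.8,40); print("c",c)
for h in (39,41,43,45,47):print(h,fit("top",im,40,c,sq(h),[-.42],80))
# corner depth points of pad in cloud
m=(im.min(-1)>200); m[:, :150]=0; m[:,210:]=0; m[:195]=0; m[250:]=0
nl,lab,st,ce=cv2.connectedComponentsWithStats(m.astype(np.uint8)); i=1+np.argmax(st[1:,4]); q=W[lab==i]; print(st[i],np.nanmedian(q,0),cv2.minAreaRect(q[:,:2].astype(np.float32)))
# gearbox
q=W[190:212,128:160]; h=q[...,2]; print(np.round(h[6:16,6:20]).astype(int))
# board corners at z=22
for (u,v) in((413,28),(728,157),(642,379),(320,242)): print(ground("top",u/2.9+120,v/2.9+165,22).round(1))
im2,d2=np.load("scene0.npz")["im"],0
save("crop2.png",im2,(110,220,250,290),5)
b=im[185:217,125:162]; save("crop3.png",b,None,12)
E
```

```text
{'vfov': np.float64(45.1039), 'cx': np.float64(271.4761), 'cy': np.float64(210.1607), 'rvec': array([ 1.0911, -2.0612,  1.2372]), 'tvec': array([173.4488, 351.5517, 957.4957])}
{'vfov': np.float64(49.4449), 'cx': np.float64(281.1599), 'cy': np.float64(208.5844), 'rvec': array([ 2.1095, -2.173 ,  0.1416]), 'tvec': array([-184.3287,  604.3277, 1249.9128])}
c [572.21739573  69.10093553  40.        ]
39 (array([ 5.74888245e+02,  7.10886699e+01, -4.23431788e-01]), np.float64(-0.4568157189699104))
41 (array([ 5.74912530e+02,  7.11308780e+01, -4.23300728e-01]), np.float64(-0.49557195878066895))
43 (array([ 5.75001205e+02,  7.12291492e+01, -4.22412141e-01]), np.float64(-0.5200639617671848))
45 (array([ 5.75237751e+02,  7.13915966e+01, -4.21552089e-01]), np.float64(-0.5198794893023607))
47 (array([ 5.76814006e+02,  7.12581818e+01, -4.21404020e-01]), np.float64(-0.49678583081950717))
[166 201  39  39 926] [574.5173618   71.34904371  39.58389137] ((577.028564453125, 75.25861358642578), (95.58964538574219, 87.12728881835938), 65.73483276367188)
[[                  51                   52        
[... 2449 characters left out ...]
  53
                    49                   48                   53
                    57                   52                   51
                    50                   53                   48
                    55                   53]
 [                  51                   50                   45
                    50                   51                   54
                    47                   48                   50
                    46                   51                   50
                    49                   49]]
[ 702.9 -150.3   22. ]
[ 563.2 -458.    22. ]
[ 350.5 -363.2   22. ]
[491.4 -54.1  22. ]<stdin>:10: RuntimeWarning: invalid value encountered in cast
```

View pics/crop3.png

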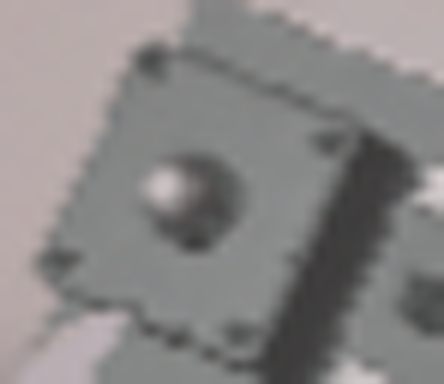

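View pics/crop2.png

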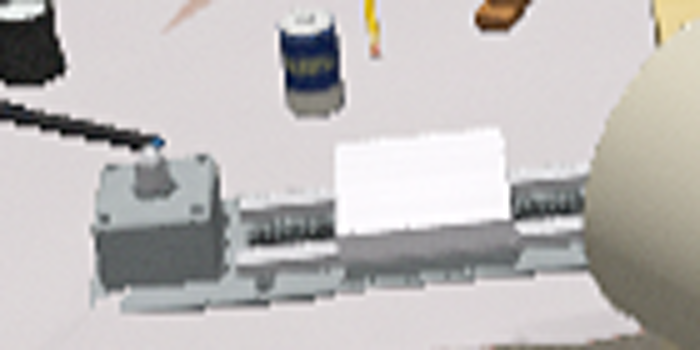

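```bash
cat > mv.py <<'E'
from h import *
PAD=np.array([575.1,71.3]); PY=-24.16
PL=dict(a=(633.5,-175.4,-9.1),b=(525.8,-126.3,-115.8),c=(532.7,-387.4,163.8),d=(475.2,-234.8,75.5),e=(419.6,-335.8,-33.8))
def at(c,th,l):
    t=np.radians(th); return np.array([c[0]+np.cos(t)*l[0]-np.sin(t)*l[1],c[1]+np.sin(t)*l[0]+np.cos(t)*l[1]])
def cur():
    s=readout.sense(); M=yaw(s["ee_rot"]); return [*s["eef_pos"],np.degrees(np.arctan2(M[1,0],M[0,0]))]
def rel(p,q):
    t=np.radians(p[3]); dx,dy=q[0]-p[0],q[1]-p[1]; x=np.cos(t)*dx+np.sin(t)*dy; y=np.sin(t)*dx-np.cos(t)*dy
    w=-((q[3]-p[3]+540)%360-180); return "%.2f %.2f %.2f %.1f"%(x/10,y/10,(p[2]-q[2])/10,w)
def plan(*calls,p=None):
    p=p or cur(); print("from",np.round(p,1))
    for c in calls:
        print("CALL"," ; ".join(f"{rel(p,w[:4])} {w[4]} x{w[5]}" for w in c)); p=list(c[-1][:4])
E
python3 - <<'E'
from mv import *
x=PL['a']; h=at(x,x[2],(-21,8)); ps=80.9
d=at(PAD,PY,(-21,8))
plan([(*h,120,ps,55,10)],[(*h,60,ps,55,2),(*h,24,ps,55,3),(*h,24,ps,0,5)],[(*h,140,ps,0,3),(*d,140,65.84,0,7)],[(*d,70,65.84,0,3),(*d,45,65.84,0,3)])
E
```

```text
from [ 233.9 -470.   204.3   26.5]
CALL 47.66 -10.44 8.43 -54.4 55 x10
CALL 0.00 0.00 6.00 -0.0 55 x2 ; 0.00 0.00 9.60 -0.0 55 x3 ; 0.00 0.00 9.60 -0.0 0 x5
CALL 0.00 0.00 -11.60 -0.0 0 x3 ; 23.95 -9.39 -11.60 15.1 0 x7
CALL 0.00 0.00 7.00 -0.0 0 x3 ; 0.00 0.00 9.50 -0.0 0 x3
```

Candidates: the plates in top px are a(271,199), b(251,236), c(348,229), d(296,251) and e(332,275), all white on the board. The red one at (441,221) is left alone. The crop confirmed the choice.

>>> step_arm --plan "47.7 -10.4 8.4 -54.4 55;47.7 -10.4 8.4 -54.4 55;47.7 -10.4 8.4 -54.4 55;47.7 -10.4 8.4 -54.4 55;47.7 -10.4 8.4 -54.4 55;47.7 -10.4 8.4 -54.4 55;47.7 -10.4 8.4 -54.4 55;47.7 -10.4 8.4 -54.4 55;47.7 -10.4 8.4 -54.4 55;47.7 -10.4 8.4 -54.4 55" --grip_force 60

```text
time_s: 1.7
eef_pos: [616.1, -162.5, 119.8]
ee_rot: [-0.0, 0.761, 0.649, 0.0]
force: [0.5, -0.4, -0.3]
grip_width: 0.55
```

>>> step_arm --plan "0 0 5 0 55;0 0 8 0 55;0 0 9 0 55;0 0 9.5 0 55;0 0 9.5 0 55"

```text
time_s: 2.2
eef_pos: [615.1, -164.9, 26.4]
ee_rot: [0.001, 0.761, 0.648, 0.0]
force: [-0.1, 0.4, 1.5]
grip_width: 0.546
```

```bash
python3 - <<'E'
from mv import *
x=PL['a'];print(at(x,x[2],(-21,8)),cur())
im,d=cams.capture("scene"); p=proj("scene",[[616,-162,30]])[0].astype(int); print(p)
save("g1.png",im,(p[0]-50,p[1]-60,p[0]+50,p[1]+40),6)
E
```

```text
[ 614.0295746  -164.17937013] [np.float64(615.0913719609654), np.float64(-164.90356615583775), np.float64(26.355263936368562), np.float64(80.83348641696396)]
[259 226]
```

View pics/g1.png

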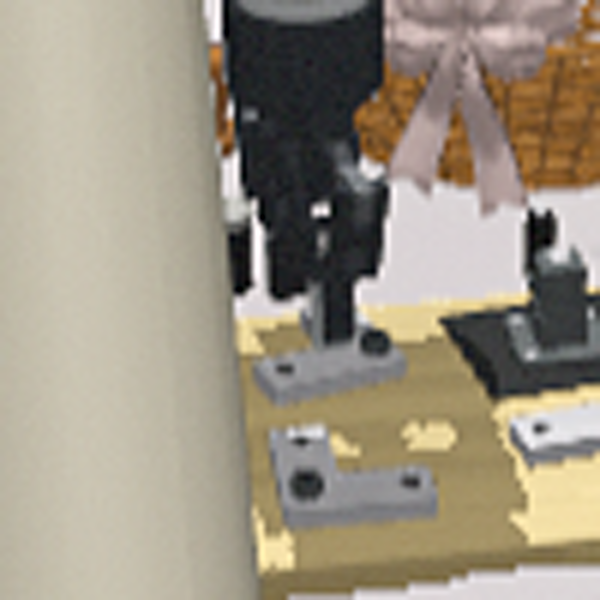

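The scene crop shows the fingers straddling a leg of plate a near the crop's (340,330). No contact force. Now I close.

>>> step_arm --plan "0 0 0.1 0 0;0 0 0.1 0 0;0 0 0.1 0 0;0 0 0.1 0 0;0 0 0.1 0 0;0 0 0.1 0 0"

```text
time_s: 2.85
eef_pos: [614.6, -164.4, 24.3]
ee_rot: [-0.0, 0.761, 0.649, -0.0]
force: [-0.2, -0.4, -0.3]
grip_width: 0.001
```

>>> step_arm --plan "0 0 -1 0 0;0 0 -4 0 0;0 0 -8 0 0;0 0 -11.5 0 0"

```text
time_s: 3.25
eef_pos: [614.7, -164.4, 142.0]
ee_rot: [0.001, 0.761, 0.649, 0.0]
force: [-0.5, -0.5, 0.0]
grip_width: 0.001
```

```bash
python3 - <<'E'
from mv import *
print(readout.sense()["grip_width"]*85, readout.sense()["force"])
d=at(PAD,PY,(-21,8))
plan([(*d,140,65.84,0,10)],[(*d,70,65.84,0,3),(*d,45,65.84,0,3)])
E
```

```text
0.053990674378429804 [-0.50106347 -0.52874317  0.04479663]
from [ 614.7 -164.4  142.    80.9]
CALL 23.96 -9.48 0.20 15.0 0 x10
CALL 0.00 0.00 7.00 -0.0 0 x3 ; 0.00 0.00 9.50 -0.0 0 x3
```

```bash
python3 - <<'E'
from mv import *
im,d=cams.capture("top"); save("t1.png",im,(225,165,390,300),4.5); np.savez("t1.npz",im=im,d=d)
im0=np.load("top0.npz")["im"]
for k,c in PL.items():
    x,fu=fit("top",im,34,c[:2],Lsh,[np.radians(c[2])]); print(k,x[:2].round(1),np.degrees(x[2]).round(1),fu.round(3))
im,d=cams.capture("scene"); p=(259,226)
save("g2.png",im,(p[0]-50,p[1]-60,p[0]+50,p[1]+40),6)
E
```

```text
a [ 657.8 -164.1] 74.6 -0.244
b [ 576.5 -158.8] -173.9 -0.117
c [ 532.7 -387.4] 163.8 -0.194
d [ 474.9 -235.2] 74.4 -0.196
e [ 419.6 -335.8] -33.8 -0.194
```

View pics/g2.png

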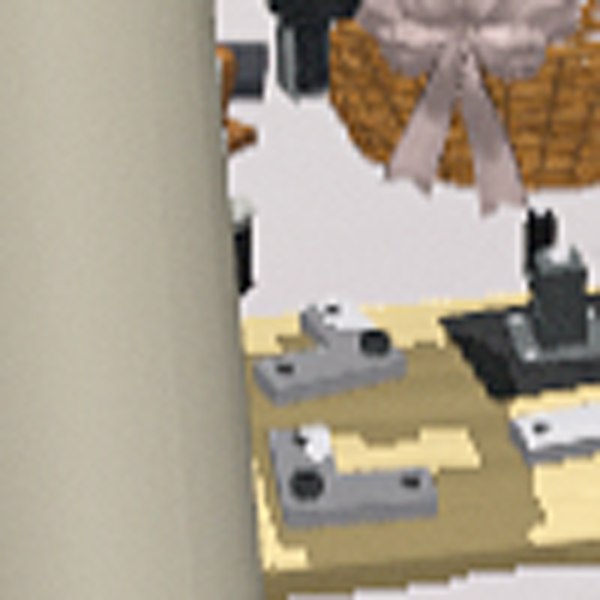

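```bash
python3 - <<'E'
from mv import *
im=cv2.imread("pics/g2.png"); g1=cv2.imread("pics/g1.png"); o=np.array([209,166])
def px(P): return ((proj("scene",P)-o)*6+3).astype(int)
for k in "ab":
    x=PL[k]; L=[(-35,-35),(35,-35),(35,-7),(-7,-7),(-7,35),(-35,35)]
    q=px([[*at(x,x[2],l),34] for l in L]); 
    for g in(im,g1): cv2.polylines(g,[q],True,(0,0,255),1)
for dx,c in((-24,(0,255,0)),(24,(255,255,0))):
    P=[[*at((615,-165),-9.1,(dx,y)),z] for y,z in((-11,26),(11,26),(11,70),(-11,70))]
    cv2.polylines(g1,[px(P)],True,c,1)
cv2.imwrite("pics/ov.png",np.hstack([im[200:],g1[200:]])[:,::1])
E
```

```text
(no output)
```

View pics/ov.png

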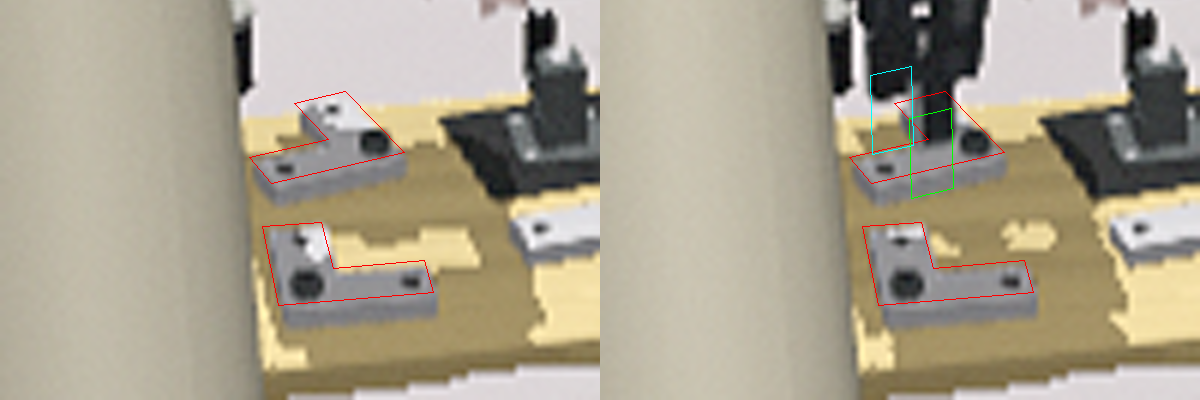

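```bash
python3 - <<'E'
from mv import *
print(cur(), ctrl.hold_point_z)
for n in("scene","top"):
    im,d=cams.capture(n); W=cloud(n,d); c=np.array(cur()[:3])
    m=np.linalg.norm(W[...,:2]-c[:2],axis=-1)<45; m&=(W[...,2]>80)&(W[...,2]<260)
    q=W[m]; print(n,len(q)); 
    for z0 in range(90,260,10):
        s=q[(q[:,2]>=z0)&(q[:,2]<z0+10)]
        if len(s)>3: print(z0,len(s),np.median(s,0).round(0),np.ptp(s,0).round(0))
p=proj("scene",[c])[0].astype(int); im,d=cams.capture("scene"); save("g3.png",im,(p[0]-45,p[1]-45,p[0]+45,p[1]+45),6); print(p)
E
```

```text
[np.float64(616.7650773141834), np.float64(-165.29799342442175), np.float64(145.64446182331855), np.float64(80.86770394834406)] 18.700000000000003
scene 309
170 21 [ 609. -158.  176.] [22. 21. 10.]
180 31 [ 605. -159.  185.] [24. 17.  9.]
190 28 [ 606. -157.  195.] [20. 17. 10.]
200 25 [ 607. -157.  205.] [31. 17. 10.]
210 27 [ 607. -154.  217.] [60. 24. 10.]
220 54 [ 596. -154.  224.] [80. 25. 10.]
230 39 [ 602. -153.  236.] [87. 22. 10.]
240 44 [ 610. -149.  246.] [83. 21. 10.]
250 40 [ 601. -151.  255.] [77. 34. 10.]
top 10
250 6 [ 574. -156.  256.] [ 5. 14.  4.]
[259 192]
```

View pics/g3.png

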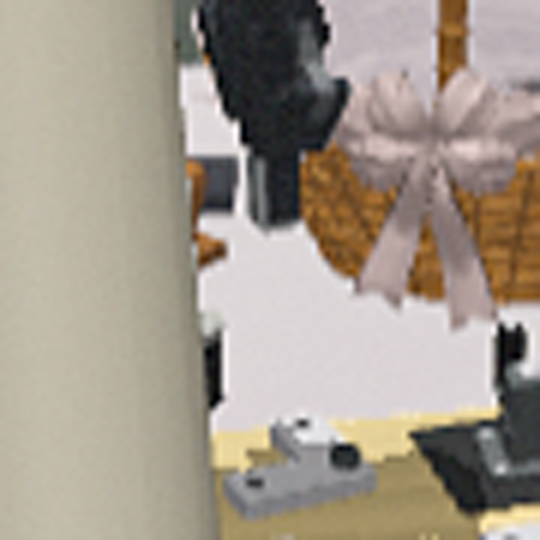

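```bash
python3 - <<'E'
from mv import *
import time
for i in range(5):
    s=readout.sense(); print(s["time_s"],s["eef_pos"].round(1) if hasattr(s["eef_pos"],"round") else s["eef_pos"],np.round(s["joints"],4),np.round(s["force"],2)); cams.capture("top")
f=np.load("scene0.npz"); W=cloud("scene",f["d"]); c=np.array([234,-470,204])
m=np.linalg.norm(W[...,:2]-c[:2],axis=-1)<75; m&=(W[...,2]>120)&(W[...,2]<330); q=W[m]
for z0 in range(120,330,10):
    s=q[(q[:,2]>=z0)&(q[:,2]<z0+10)]
    if len(s)>3: print(z0,len(s),np.median(s,0).round(0),np.ptp(s,0).round(0))
E
```

```text
3.5 [ 614.2 -164.2  138.9] [-0.4452  0.6096  1.2215 -0.      1.3115 -0.2857] [ 0.89 -0.71 -0.55]
3.55 [ 614.  -164.1  138.2] [-0.4452  0.6104  1.2219  0.      1.3114 -0.2856] [ 0.42 -0.4  -0.46]
3.6 [ 614.  -164.1  138. ] [-0.4452  0.6107  1.2219 -0.      1.3114 -0.2856] [ 0.42 -0.71 -0.2 ]
3.65 [ 614.1 -164.2  138. ] [-0.4452  0.6108  1.2217  0.      1.3114 -0.2857] [-0.7   1.26 -0.05]
3.7 [ 614.2 -164.2  138.2] [-0.4452  0.6107  1.2215 -0.      1.3115 -0.2857] [0.63 0.35 0.73]
240 39 [ 220. -428.  245.] [51. 98.  9.]
250 58 [ 212. -426.  255.] [ 53. 103.  10.]
260 57 [ 210. -422.  264.] [ 52. 105.  10.]
270 48 [ 212. -422.  274.] [ 47. 101.  10.]
280 24 [ 205. -427.  287.] [ 54. 117.  10.]
290 63 [ 203. -415.  296.] [ 63. 138.  10.]
300 50 [ 205. -437.  306.] [ 43. 109.   9.]
310 66 [ 205. -411.  315.] [ 61. 132.   9.]
320 90 [ 208. -420.  325.] [ 61. 130.   9.]
```

The depth shows the fingertips about 25 mm above the reported TCP, in the start picture too. So I closed above the plate. I'll go lower, in guarded steps.

>>> step_arm --plan "0 0 5 0 55;0 0 10 0 55;0 0 11.5 0 55;0 0 12.5 0 55;0 0 13 0 55;0 0 13.4 0 55;0 0 13.5 0 55"

```text
time_s: 4.45
eef_pos: [615.3, -164.7, 5.4]
ee_rot: [0.001, 0.761, 0.649, 0.0]
force: [-0.3, 0.5, -0.3]
grip_width: 0.548
```

>>> step_arm --plan "0 0 0 0 55;0 0 0 0 0;0 0 0 0 0;0 0 0 0 0;0 0 0 0 0;0 0 0 0 0"

```text
time_s: 5.05
eef_pos: [615.0, -164.6, 5.4]
ee_rot: [0.001, 0.761, 0.649, 0.0]
force: [-1.9, 0.1, 5.0]
grip_width: 0.278
```

>>> step_arm --plan "0 0 0 0 50;0 0 0 0 50;0 0 0.2 0 50;0 0 0.4 0 50;0 0 0.4 0 50;0 0 0.4 0 50"

```text
time_s: 5.65
eef_pos: [614.5, -164.3, 0.1]
ee_rot: [-0.0, 0.761, 0.649, -0.0]
force: [0.0, 0.4, -0.8]
grip_width: 0.501
```

>>> step_arm --plan "0 0 0 0 0;0 0 0 0 0;0 0 0 0 0;0 0 0 0 0;0 0 0 0 0"

```text
time_s: 6.15
eef_pos: [614.8, -164.5, 0.7]
ee_rot: [0.0, 0.761, 0.649, 0.0]
force: [-0.8, 0.7, 5.0]
grip_width: 0.299
```

>>> step_arm --plan "0 0 -1 0 0;0 0 -3 0 0;0 0 -3 0 0;0 0 -3 0 0"

```text
time_s: 6.55
eef_pos: [614.4, -164.3, 30.0]
ee_rot: [-0.0, 0.761, 0.649, -0.0]
force: [0.2, 0.3, -3.2]
grip_width: 0.304
```

```bash
python3 - <<'E'
from mv import *
s=readout.sense(); print(cur(),s["force"],s["grip_width"]*85)
im,d=cams.capture("scene"); p=(259,226)
save("g4.png",im,(p[0]-50,p[1]-60,p[0]+50,p[1]+40),6)
d=at(PAD,PY,(-21,8))
plan([(*d,140,65.84,0,10)],[(*d,70,65.84,0,3),(*d,45,65.84,0,3)])
E
```

```text
[np.float64(614.3941295064693), np.float64(-164.28120082725513), np.float64(29.970692676807285), np.float64(80.85763973652969)] [ 0.18879809  0.27854985 -3.23324844] 25.88115647087901
from [ 614.1 -164.1   29.4   80.9]
CALL 23.94 -9.41 -11.06 15.0 0 x10
CALL 0.00 0.00 7.00 -0.0 0 x3 ; 0.00 0.00 9.50 -0.0 0 x3
```

View pics/g4.png

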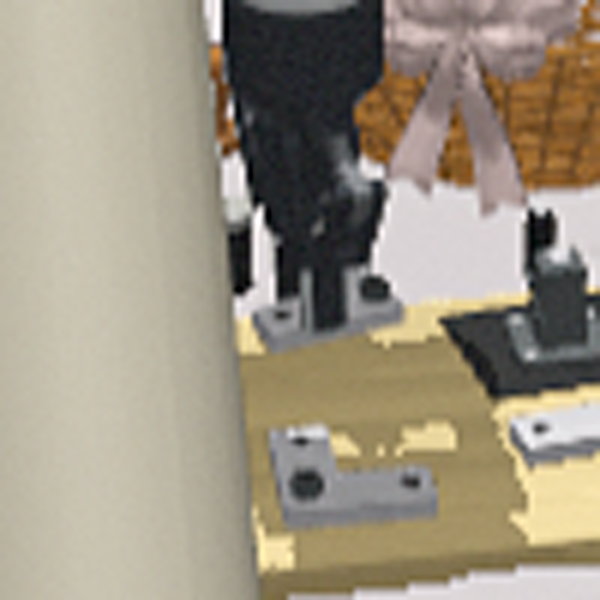

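Image g4 shows plate a held level, clear of the board. The plate's underside is TCP z + 21.5, so placing uses TCP z = bottom − 21.5.

```bash
cat >> mv.py <<'E'
def slot(k): # k=0.. -> hold point, z bottom
    return at(PAD,PY+180*(k%2),(-21,8)), 40+12*k-21.5
def todo(k,nxt=None,psn=None):
    d,z=slot(k); T=65.84
    c=[[(*d,z+40,T,0,9)],[(*d,z+12,T,0,3),(*d,z+1.0,T,0,3)]]
    if nxt:
        x=PL[nxt]; h=at(x,x[2],(-21,8)); c+=[[(*d,z+60,T,46,3),(*h,60,psn,50,7)],[(*h,60,psn,50,0),(*h,20,psn,50,2),(*h,0.3,psn,50,5)]]
    plan(*c)
E
python3 -c "
from mv import *
todo(0)"
```

```text
from [ 614.1 -164.1   29.4   80.9]
CALL 23.94 -9.41 -2.91 15.0 0 x9
CALL 0.00 0.00 2.80 -0.0 0 x3 ; 0.00 0.00 3.90 -0.0 0 x3
```

>>> step_arm --plan "0 0 -3 0 0;23.9 -9.4 -4 15 0;23.9 -9.4 -4 15 0;23.9 -9.4 -2.9 15 0;23.9 -9.4 -2.9 15 0;23.9 -9.4 -2.9 15 0;23.9 -9.4 -2.9 15 0;23.9 -9.4 -2.9 15 0;23.9 -9.4 -2.9 15 0;23.9 -9.4 -2.9 15 0"

```text
time_s: 7.6
eef_pos: [560.1, 85.2, 59.0]
ee_rot: [-0.0, 0.84, 0.543, -0.0]
force: [0.1, -0.3, -2.5]
grip_width: 0.302
```

```bash
python3 -c "
from mv import *
todo(0)
im,d=cams.capture('scene'); c=at(PAD,PY,(-21,8)); p=proj('scene',[[*c,60]])[0].astype(int); save('g5.png',im,(p[0]-60,p[1]-50,p[0]+60,p[1]+40),6)"
```

```text
from [560.1  85.2  59.   65.8]
CALL 0.15 -0.16 0.05 -0.1 0 x9
CALL 0.00 0.00 2.80 -0.0 0 x3 ; 0.00 0.00 3.90 -0.0 0 x3
```

View pics/g5.png

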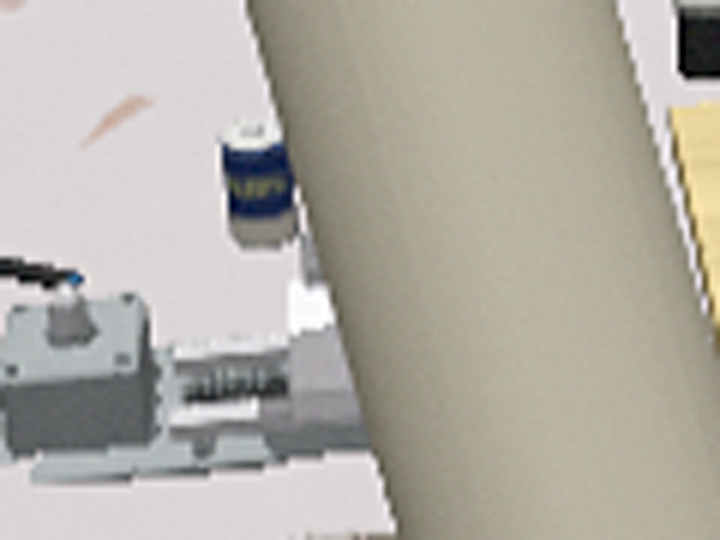

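>>> step_arm --plan "0 0 2 0 0;0 0 3 0 0;0 0 3.6 0 0;0 0 3.9 0 0;0 0 3.9 0 0;0 0 3.9 0 0"

```text
time_s: 8.25
eef_pos: [560.1, 86.4, 20.8]
ee_rot: [0.0, 0.839, 0.544, 0.0]
force: [-0.4, 0.2, -2.0]
grip_width: 0.302
```

```bash
python3 -c "
from mv import *
print(cur(),slot(0),readout.sense()['force'])"
```

```text
[np.float64(560.1044730607423), np.float64(86.44643223872846), np.float64(20.79187959345658), np.float64(65.85462948268435)] (array([559.21376168,  87.19425783]), 18.5) [-0.36013478  0.24726486 -2.03934013]
```

>>> step_arm --plan "0 0 0.1 0 0;0 0 0.15 0 0;0 0 0.15 0 0"

```text
time_s: 8.55
eef_pos: [559.8, 86.5, 18.9]
ee_rot: [0.0, 0.839, 0.544, 0.0]
force: [-0.7, 0.2, -1.6]
grip_width: 0.304
```

>>> step_arm --plan "0 0 0 0 46;0 0 0 0 46;0 0 0 0 46;0 0 -2 0 46;0 0 -5 0 46;0 0 -8 0 46"

```text
time_s: 9.15
eef_pos: [559.6, 86.5, 99.7]
ee_rot: [-0.0, 0.839, 0.544, -0.0]
force: [0.2, 0.1, -0.1]
grip_width: 0.46
```

```bash
cat >> mv.py <<'E'
def pick(n,ps):
    x=PL[n]; h=at(x,x[2],(-21,8)); plan([(*h,60,ps,50,10)],[(*h,20,ps,50,2),(*h,0.3,ps,50,5)])
E
python3 -c "
from mv import *
pick('c',73.8)"
```

```text
from [559.6  86.5  99.7  65.9]
CALL -44.85 19.12 3.97 -7.9 50 x10
CALL 0.00 0.00 4.00 -0.0 50 x2 ; 0.00 0.00 5.97 -0.0 50 x5
```

>>> step_arm --plan "-44.9 19.1 0 -7.9 50;-44.9 19.1 0 -7.9 50;-44.9 19.1 0 -7.9 50;-44.9 19.1 0 -7.9 50;-44.9 19.1 0 -7.9 50;-44.9 19.1 0 -7.9 50;-44.9 19.1 0 -7.9 50;-44.9 19.1 0 -7.9 50;-44.9 19.1 0 -7.9 50;-44.9 19.1 2 -7.9 50"

```text
time_s: 10.15
eef_pos: [550.9, -405.3, 81.3]
ee_rot: [0.003, 0.8, 0.6, 0.0]
force: [0.2, 0.1, 0.3]
grip_width: 0.498
```

>>> step_arm --plan "0 0 1.5 0 50;0 0 1.5 0 50"

```text
time_s: 10.35
eef_pos: [549.2, -400.8, 60.9]
ee_rot: [-0.002, 0.8, 0.6, -0.0]
force: [-0.1, 0.2, 0.0]
grip_width: 0.502
```

```bash
python3 -c "
from mv import *
im,d=cams.capture('top')
for k in 'bcde':
    c=PL[k];x,fu=fit('top',im,34,c[:2],Lsh,[np.radians(c[2])]); print(k,x[:2].round(1),np.degrees(x[2]).round(1),fu.round(3))
W=cloud('top',d); uv=proj('top',[[*at(PAD,PY,l),52] for l in((-21,-10),(-21,10),(20,-21),(-23.5,-23.5),(20,20))]).astype(int); print([np.nanmedian(W[v-1:v+2,u-1:u+2,2]).round(1) for u,v in uv])
print([np.nanmedian(im[v-1:v+2,u-1:u+2],(0,1)) for u,v in uv])
x,fu=fit('top',im,52,PAD,Lsh,[np.radians(PY)],50,chan=lambda a:a.astype(float).min(-1),sign=-1);print(x,np.degrees(x[2]),fu)
pick('c',73.8); save('t2.png',im,(120,165,260,270),5)"
```

```text
b [ 525.8 -126.3] -115.8 -0.201
c [ 490.8 -396.4] 157.2 -0.044
d [ 474.8 -235.7] 77.3 0.074
e [506.5  21. ] -517.1 0.0
[np.float64(50.1), np.float64(51.9), np.float64(51.9), np.float64(60.3), np.float64(38.5)]
[array([210., 202., 204.]), array([207., 200., 201.]), array([181., 175., 176.]), array([66., 64., 63.]), array([218., 215., 213.])]
[ 5.54639536e+02 -9.90822789e+00 -4.08293608e-01] -23.393500523990905 -0.032294325775903486
from [ 550.1 -400.4   62.8   73.8]
CALL -0.04 0.07 0.28 -0.0 50 x10
CALL 0.00 0.00 4.00 -0.0 50 x2 ; 0.00 0.00 5.97 -0.0 50 x5
```

View pics/t2.png

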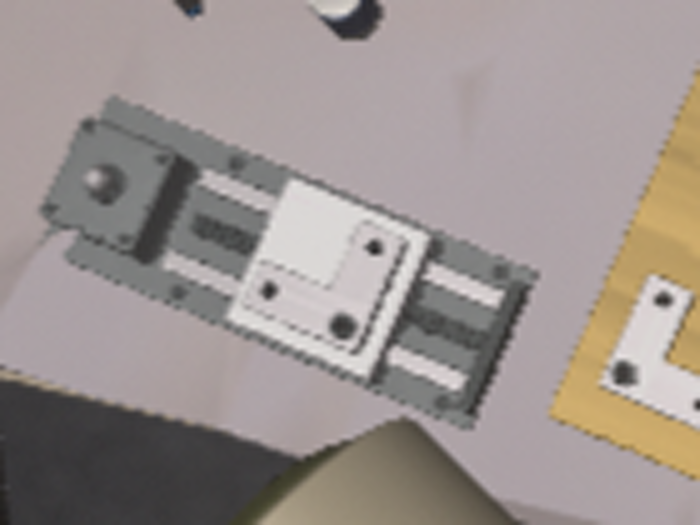

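t2 shows the first plate flat and square in the middle of the carriage, nut at the crop's (342,325). Now plate c.

>>> step_arm --plan "0 0 4 0 50;0 0 5.4 0 50;0 0 5.9 0 50;0 0 6 0 50;0 0 6 0 50;0 0 6 0 50;0 0 6 0 50"

```text
time_s: 11.1
eef_pos: [550.7, -401.6, 4.8]
ee_rot: [0.001, 0.8, 0.6, 0.0]
force: [-0.2, 0.7, -0.3]
grip_width: 0.496
```

>>> step_arm --plan "0 0 0 0 0;0 0 0 0 0;0 0 0 0 0;0 0 0 0 0;0 0 0 0 0"

```text
time_s: 11.6
eef_pos: [550.6, -401.6, 4.7]
ee_rot: [0.0, 0.8, 0.6, 0.0]
force: [-1.1, 1.0, 5.1]
grip_width: 0.289
```

>>> step_arm --plan "0 0 -1 0 0;0 0 -4 0 0;0 0 -8 0 0;0 0 -10 0 0"

```text
time_s: 12.0
eef_pos: [551.2, -402.0, 107.7]
ee_rot: [0.002, 0.8, 0.6, 0.0]
force: [0.3, -0.1, -1.9]
grip_width: 0.286
```

```bash
python3 -c "
from mv import *
print(readout.sense()['force'])
todo(1)"
```

```text
[ 0.27437859 -0.13905796 -1.87774727]
from [ 551.2 -402.   107.7   73.8]
CALL 45.03 -8.97 3.72 7.9 0 x9
CALL 0.00 0.00 2.80 -0.0 0 x3 ; 0.00 0.00 3.90 -0.0 0 x3
```

>>> step_arm --plan "45 -9 0 7.9 0;45 -9 0 7.9 0;45 -9 0 7.9 0;45 -9 0 7.9 0;45 -9 0 7.9 0;45 -9 0 7.9 0;45 -9 0 7.9 0;45 -9 0 7.9 0;45 -9 0 7.9 0;45 -9 3.2 7.9 0"

```text
time_s: 13.0
eef_pos: [592.1, 60.6, 75.5]
ee_rot: [0.002, 0.838, 0.546, 0.004]
force: [0.9, -0.9, -1.7]
grip_width: 0.288
```

>>> step_arm --plan "0 0 0.2 0 0;0 0 0.2 0 0;0 0 0.2 0 0"

```text
time_s: 13.3
eef_pos: [590.6, 54.5, 71.1]
ee_rot: [0.001, 0.84, 0.543, 0.001]
force: [0.2, -0.1, -2.1]
grip_width: 0.287
```

```bash
python3 -c "
from mv import *
print(readout.sense()['force'])
d,z=slot(1); plan([(*d,35.2,65.84,0,1)])"
```

```text
[ 0.20804661 -0.05950492 -2.09849375]
from [590.6  54.5  71.1  65.8]
CALL 0.10 0.00 3.59 -0.1 0 x1
```

>>> step_arm --plan "0.1 0 1.5 0 0;0.1 0 2.5 0 0;0.1 0 3.2 0 0;0.1 0 3.4 0 0;0.1 0 3.4 0 0"

```text
time_s: 13.8
eef_pos: [590.3, 56.5, 35.9]
ee_rot: [-0.0, 0.839, 0.543, -0.0]
force: [0.4, -0.2, -2.7]
grip_width: 0.284
```

>>> step_arm --plan "0 0 0.1 0 0;0 0 0.1 0 0"

```text
time_s: 14.0
eef_pos: [590.5, 56.8, 35.2]
ee_rot: [0.0, 0.839, 0.544, 0.0]
force: [-0.5, -0.0, -1.6]
grip_width: 0.289
```

```bash
python3 -c "
from mv import *
print(readout.sense()['force'])
d,z=slot(1); plan([(*d,34.9,65.84,0,1)])"
```

```text
[-0.45711807 -0.0364085  -1.58538659]
from [590.5  56.8  35.2  65.9]
CALL -0.10 0.10 0.03 0.0 0 x1
```

>>> step_arm --plan "-0.1 0.1 0.05 0 0;-0.1 0.1 0.1 0 0;-0.1 0.1 0.1 0 0"

```text
time_s: 14.3
eef_pos: [591.0, 55.6, 34.6]
ee_rot: [0.0, 0.839, 0.544, 0.0]
force: [-1.9, 1.4, 5.4]
grip_width: 0.286
```

>>> step_arm --plan "0 0 0 0 44;0 0 0 0 44;0 0 0 0 44;0 0 -2 0 44;0 0 -5 0 44;0 0 -7 0 44"

```text
time_s: 14.9
eef_pos: [591.3, 55.4, 105.6]
ee_rot: [0.001, 0.839, 0.544, 0.001]
force: [0.4, 1.0, 0.4]
grip_width: 0.442
```

```bash
python3 -c "
from mv import *
pick('e',56.2)"
```

```text
from [591.3  55.4 105.6  65.9]
CALL -41.58 -1.60 4.56 9.7 50 x10
CALL 0.00 0.00 4.00 -0.0 50 x2 ; 0.00 0.00 5.97 -0.0 50 x5
```

>>> step_arm --plan "-41.6 -1.6 0 9.7 50;-41.6 -1.6 0 9.7 50;-41.6 -1.6 0 9.7 50;-41.6 -1.6 0 9.7 50;-41.6 -1.6 0 9.7 50;-41.6 -1.6 0 9.7 50;-41.6 -1.6 0 9.7 50;-41.6 -1.6 0 9.7 50;-41.6 -1.6 2 9.7 50;-41.6 -1.6 4 9.7 50"

```text
time_s: 15.9
eef_pos: [405.0, -320.3, 63.6]
ee_rot: [0.001, 0.883, 0.469, 0.0]
force: [0.5, -0.1, -0.7]
grip_width: 0.501
```

>>> step_arm --plan "0 0 0.5 0 50;0 0 0.5 0 50;0 0 0.5 0 50"

```text
time_s: 16.2
eef_pos: [406.6, -317.6, 59.7]
ee_rot: [0.001, 0.882, 0.471, 0.0]
force: [0.4, -0.2, -0.6]
grip_width: 0.498
```

```bash
python3 -c "
from mv import *
pick('e',56.2)
im,d=cams.capture('top');W=cloud('top',d)
uv=proj('top',[[*at(PAD,PY+180,l),64] for l in((-21,-10),(-21,10),(20,-21),(-10,-21),(-23.5,-23.5),(20,20))]).astype(int); print([np.nanmedian(W[v-1:v+2,u-1:u+2,2]).round(1) for u,v in uv])
"
```

```text
from [ 406.6 -317.6   59.7   56.2]
CALL 0.01 -0.01 -0.03 0.0 50 x10
CALL 0.00 0.00 4.00 -0.0 50 x2 ; 0.00 0.00 5.97 -0.0 50 x5
[np.float64(64.3), np.float64(61.8), np.float64(62.9), np.float64(65.1), np.float64(73.5), np.float64(54.0)]
```

>>> step_arm --plan "0 0 4 0 50;0 0 5.2 0 50;0 0 5.6 0 50;0 0 5.7 0 50;0 0 5.7 0 50;0 0 5.7 0 50"

```text
time_s: 16.85
eef_pos: [406.5, -318.1, 2.8]
ee_rot: [0.001, 0.882, 0.471, 0.0]
force: [0.0, 0.0, 0.4]
grip_width: 0.496
```

>>> step_arm --plan "0 0 0 0 0;0 0 0 0 0;0 0 0 0 0;0 0 0 0 0;0 0 0 0 0"

```text
time_s: 17.35
eef_pos: [406.5, -318.0, 2.9]
ee_rot: [0.001, 0.882, 0.471, 0.0]
force: [-1.3, 0.7, 6.3]
grip_width: 0.298
```

>>> step_arm --plan "0 0 -1 0 0;0 0 -4 0 0;0 0 -8 0 0;0 0 -11 0 0"

```text
time_s: 17.75
eef_pos: [406.1, -317.6, 114.3]
ee_rot: [0.001, 0.882, 0.471, 0.0]
force: [0.7, -0.5, -2.7]
grip_width: 0.295
```

```bash
python3 -c "
from mv import *
print(readout.sense()['force'])
d,z=slot(2); plan([(*d,95,65.84,0,1)])"
```

```text
[ 0.71706801 -0.48206106 -2.68478052]
from [ 406.1 -317.6  114.3   56.2]
CALL 42.15 -9.83 1.93 -9.7 0 x1
```

>>> step_arm --plan "42.1 -9.8 0 -9.7 0;42.1 -9.8 0 -9.7 0;42.1 -9.8 0 -9.7 0;42.1 -9.8 0 -9.7 0;42.1 -9.8 0 -9.7 0;42.1 -9.8 0 -9.7 0;42.1 -9.8 0 -9.7 0;42.1 -9.8 0 -9.7 0;42.1 -9.8 1.5 -9.7 0;42.1 -9.8 3.5 -9.7 0"

```text
time_s: 18.75
eef_pos: [560.1, 90.4, 77.3]
ee_rot: [0.0, 0.838, 0.545, 0.001]
force: [0.1, -0.8, -3.1]
grip_width: 0.298
```

>>> step_arm --plan "0 0 0.3 0 0;0 0 0.3 0 0;0 0 0.3 0 0;0 0 0.3 0 0"

```text
time_s: 19.15
eef_pos: [559.6, 86.0, 74.9]
ee_rot: [0.0, 0.84, 0.543, 0.001]
force: [-0.3, -0.2, -2.9]
grip_width: 0.3
```

```bash
python3 -c "
from mv import *
print(readout.sense()['force'])
d,z=slot(2); plan([(*d,45.5,65.84,0,1)])"
```

```text
[-0.28742633 -0.24446946 -2.94463873]
from [559.6  86.   74.9  65.8]
CALL 0.09 -0.08 2.94 -0.0 0 x1
```

>>> step_arm --plan "0.1 -0.1 1.5 0 0;0.1 -0.1 2.4 0 0;0.1 -0.1 2.8 0 0;0.1 -0.1 2.8 0 0;0.1 -0.1 2.9 0 0;0.1 -0.1 3 0 0;0.1 -0.1 3 0 0"

```text
time_s: 19.85
eef_pos: [559.0, 87.9, 44.9]
ee_rot: [0.0, 0.839, 0.544, 0.0]
force: [-2.6, -0.4, 4.3]
grip_width: 0.3
```

```bash
python3 -c "
from mv import *
print(readout.sense()['force'])
d,z=slot(2); plan([(*d,44.8,65.84,0,1)])"
```

```text
[-2.6165603  -0.35795184  4.32279597]
from [559.   87.9  44.9  65.9]
CALL -0.06 0.05 0.01 0.0 0 x1
```

Contact at 44.9, as expected. Release, then plate d.

>>> step_arm --plan "0 0 0 0 45;0 0 0 0 45;0 0 0 0 45;0 0 -2 0 45;0 0 -5 0 45;0 0 -6.5 0 45"

```text
time_s: 20.45
eef_pos: [559.5, 88.0, 111.1]
ee_rot: [0.001, 0.839, 0.544, 0.001]
force: [0.0, -0.3, -0.1]
grip_width: 0.449
```

```bash
python3 -c "
from mv import *
pick('d',-14.5); print(readout.sense()['joints'])"
```

```text
from [559.5  88.  111.1  65.9]
CALL -35.10 5.07 5.11 80.4 50 x10
CALL 0.00 -0.00 4.00 -0.0 50 x2 ; 0.00 -0.00 5.97 -0.0 50 x5
[-5.08768282e-02  4.86796335e-01  1.49866727e+00 -1.07427696e-05
  1.15313858e+00  3.70390541e-01]
```

>>> step_arm --plan "-35.1 5.1 0 80.4 50;-35.1 5.1 0 80.4 50;-35.1 5.1 0 80.4 50;-35.1 5.1 0 80.4 50;-35.1 5.1 0 80.4 50;-35.1 5.1 0 80.4 50;-35.1 5.1 0 80.4 50;-35.1 5.1 1 80.4 50;-35.1 5.1 3 80.4 50;-35.1 5.1 5 80.4 50"

```text
time_s: 21.45
eef_pos: [461.5, -253.9, 58.4]
ee_rot: [0.0, 0.992, -0.13, 0.0]
force: [0.2, -0.1, 0.4]
grip_width: 0.499
```

>>> step_arm --plan "0 0 0 0 50;0 0 0 0 50;0 0 0 0 50;0 0 0 0 50"

```text
time_s: 21.85
eef_pos: [462.0, -253.4, 59.8]
ee_rot: [0.0, 0.992, -0.126, 0.001]
force: [0.7, 0.5, 0.2]
grip_width: 0.498
```

```bash
python3 -c "
from mv import *
pick('d',-14.5)"
```

```text
from [ 462.  -253.4   59.8  -14.5]
CALL 0.01 -0.03 -0.02 0.0 50 x10
CALL 0.00 -0.00 4.00 -0.0 50 x2 ; 0.00 -0.00 5.97 -0.0 50 x5
```

>>> step_arm --plan "0 0 4 0 50;0 0 5.2 0 50;0 0 5.6 0 50;0 0 5.7 0 50;0 0 5.7 0 50;0 0 5.7 0 50"

```text
time_s: 22.45
eef_pos: [462.1, -253.6, 2.8]
ee_rot: [0.0, 0.992, -0.127, 0.001]
force: [0.2, 0.8, -0.0]
grip_width: 0.499
```

>>> step_arm --plan "0 0 0 0 0;0 0 0 0 0;0 0 0 0 0;0 0 0 0 0;0 0 0 0 0"

```text
time_s: 22.95
eef_pos: [462.0, -253.6, 2.9]
ee_rot: [0.0, 0.992, -0.127, 0.001]
force: [-1.6, 1.6, 7.8]
grip_width: 0.299
```

>>> step_arm --plan "0 0 -1 0 0;0 0 -4 0 0;0 0 -8 0 0;0 0 -11 0 0"

```text
time_s: 23.35
eef_pos: [461.7, -253.2, 114.4]
ee_rot: [0.0, 0.992, -0.127, 0.001]
force: [0.0, -0.0, -2.8]
grip_width: 0.295
```

```bash
python3 -c "
from mv import *
print(readout.sense()['force'])
d,z=slot(3); plan([(*d,95,65.84,0,1)])"
```

```text
[ 0.0162781  -0.03052732 -2.81622392]
from [ 461.7 -253.2  114.4  -14.5]
CALL 4.77 -33.12 1.94 -80.4 0 x1
```

>>> step_arm --plan "4.8 -33.1 0 -80.4 0;4.8 -33.1 0 -80.4 0;4.8 -33.1 0 -80.4 0;4.8 -33.1 0 -80.4 0;4.8 -33.1 0 -80.4 0;4.8 -33.1 0 -80.4 0;4.8 -33.1 0 -80.4 0;4.8 -33.1 0 -80.4 0;4.8 -33.1 1 -80.4 0;4.8 -33.1 2 -80.4 0"

```text
time_s: 24.35
eef_pos: [591.1, 55.6, 92.0]
ee_rot: [0.0, 0.838, 0.546, 0.0]
force: [0.6, -0.7, -2.5]
grip_width: 0.294
```

>>> step_arm --plan "0 0 0.5 0 0;0 0 0.5 0 0;0 0 0.5 0 0;0 0 0.5 0 0"

```text
time_s: 24.75
eef_pos: [591.4, 55.1, 87.4]
ee_rot: [0.0, 0.84, 0.543, 0.0]
force: [0.1, -0.7, -2.3]
grip_width: 0.297
```

```bash
python3 -c "
from mv import *
print(readout.sense()['force'])
d,z=slot(3); plan([(*d,57.2,65.84,0,1)])"
```

```text
[ 0.11567488 -0.67370785 -2.25961377]
from [591.4  55.1  87.4  65.8]
CALL 0.01 -0.05 3.02 -0.0 0 x1
```

>>> step_arm --plan "0 0 1.5 0 0;0 0 2.4 0 0;0 0 2.8 0 0;0 0 2.9 0 0;0 0 3 0 0;0 0 3.1 0 0;0 0 3.1 0 0"

```text
time_s: 25.45
eef_pos: [591.5, 55.1, 56.9]
ee_rot: [0.0, 0.839, 0.544, 0.0]
force: [-2.4, 0.8, 4.0]
grip_width: 0.295
```

```bash
python3 -c "
from mv import *
print(readout.sense()['force'])
d,z=slot(3); plan([(*d,56.8,65.84,0,1)])"
```

```text
[-2.39167884  0.83989999  4.01719996]
from [591.5  55.1  56.9  65.9]
CALL 0.00 -0.06 0.01 0.0 0 x1
```

>>> step_arm --plan "0 0 0 0 45;0 0 0 0 45;0 0 0 0 45;0 0 -2 0 45;0 0 -5 0 45;0 0 -6 0 45"

```text
time_s: 26.05
eef_pos: [592.4, 55.1, 118.5]
ee_rot: [0.001, 0.839, 0.544, 0.002]
force: [0.5, 0.4, -0.2]
grip_width: 0.449
```

```bash
python3 -c "
from mv import *
pick('b',-25.8)"
```

```text
from [592.4  55.1 118.5  65.9]
CALL -17.20 2.20 5.85 91.7 50 x10
CALL 0.00 -0.00 4.00 -0.0 50 x2 ; 0.00 -0.00 5.97 -0.0 50 x5
```

>>> step_arm --plan "-17.2 2.2 -1 91.7 50;-17.2 2.2 -1 91.7 50;-17.2 2.2 -1 91.7 50;-17.2 2.2 0 91.7 50;-17.2 2.2 0 91.7 50;-17.2 2.2 0 91.7 50;-17.2 2.2 0 91.7 50;-17.2 2.2 2 91.7 50;-17.2 2.2 4 91.7 50;-17.2 2.2 5.8 91.7 50"

```text
time_s: 27.05
eef_pos: [540.5, -110.7, 56.4]
ee_rot: [-0.0, 0.984, -0.177, -0.0]
force: [-0.2, 0.2, -0.3]
grip_width: 0.501
```

>>> step_arm --plan "0 0 0 6 50;0 0 0 0 50;0 0 0 0 50;0 0 0 0 50"

```text
time_s: 27.45
eef_pos: [540.8, -110.8, 57.5]
ee_rot: [-0.0, 0.985, -0.175, -0.0]
force: [0.6, 0.4, -0.5]
grip_width: 0.498
```

```bash
python3 -c "
from mv import *
pick('b',-25.8)"
```

```text
from [ 540.8 -110.8   57.5  -20.2]
CALL 0.13 -0.04 -0.25 5.6 50 x10
CALL 0.00 -0.00 4.00 -0.0 50 x2 ; 0.00 -0.00 5.97 -0.0 50 x5
```

>>> step_arm --plan "0.1 0 0 5.6 50;0.1 0 3.5 5.6 50;0.1 0 5 5.6 50;0.1 0 5.4 5.6 50;0.1 0 5.5 5.6 50;0.1 0 5.5 5.6 50;0.1 0 5.5 5.6 50"

```text
time_s: 28.15
eef_pos: [542.4, -111.4, 3.7]
ee_rot: [0.0, 0.975, -0.222, 0.001]
force: [-0.4, 0.3, -0.2]
grip_width: 0.499
```

>>> step_arm --plan "0 0 0 0 0;0 0 0 0 0;0 0 0 0 0;0 0 0 0 0;0 0 0 0 0"

```text
time_s: 28.65
eef_pos: [542.3, -111.5, 3.9]
ee_rot: [0.0, 0.975, -0.222, 0.001]
force: [-2.3, 0.4, 6.4]
grip_width: 0.291
```

>>> step_arm --plan "0 0 -1 0 0;0 0 -4 0 0;0 0 -8 0 0;0 0 -12 0 0"

```text
time_s: 29.05
eef_pos: [541.4, -110.9, 124.6]
ee_rot: [-0.0, 0.975, -0.222, -0.0]
force: [0.7, -0.1, -2.1]
grip_width: 0.295
```

```bash
python3 -c "
from mv import *
print(readout.sense()['force'])
d,z=slot(4); plan([(*d,105,65.84,0,1)])"
```

```text
[ 0.66131479 -0.10296993 -2.05415547]
from [ 541.4 -110.9  124.6  -25.7]
CALL -6.98 -18.62 1.96 -91.5 0 x1
```

>>> step_arm --plan "-7 -18.6 0 -86 0;-7 -18.6 0 -86 0;-7 -18.6 0 -86 0;-7 -18.6 0 -86 0;-7 -18.6 0 -86 0;-7 -18.6 0 -86 0;-7 -18.6 0 -86 0;-7 -18.6 0 -86 0;-7 -18.6 0 -86 0;-7 -18.6 0.5 -86 0"

```text
time_s: 30.05
eef_pos: [559.5, 86.9, 118.7]
ee_rot: [0.0, 0.863, 0.505, 0.0]
force: [-0.1, 1.2, -1.9]
grip_width: 0.294
```

>>> step_arm --plan "0 0 0.5 -5.5 0;0 0 1.5 -5.5 0;0 0 1.5 -5.5 0;0 0 1.5 -5.5 0"

```text
time_s: 30.45
eef_pos: [559.2, 86.9, 102.8]
ee_rot: [-0.0, 0.84, 0.542, -0.0]
force: [-0.2, 0.3, -1.8]
grip_width: 0.297
```

```bash
python3 -c "
from mv import *
print(readout.sense()['force'])
d,z=slot(4); plan([(*d,70.3,65.84,0,1)])"
```

```text
[-0.18553447  0.25889904 -1.7946578 ]
from [559.2  86.9 102.8  65.6]
CALL 0.03 -0.01 3.25 -0.2 0 x1
```

>>> step_arm --plan "0 0 1.5 -0.2 0;0 0 2.5 -0.2 0;0 0 3 -0.2 0;0 0 3.1 -0.2 0;0 0 3.2 -0.2 0;0 0 3.3 -0.2 0;0 0 3.3 -0.2 0"

```text
time_s: 31.15
eef_pos: [559.6, 86.8, 70.1]
ee_rot: [0.0, 0.839, 0.544, 0.0]
force: [-0.1, -0.2, -2.2]
grip_width: 0.294
```

```bash
python3 -c "
from mv import *
print(readout.sense()['force'])
d,z=slot(4); plan([(*d,69.8,65.84,0,1)])"
```

```text
[-0.11443472 -0.22517811 -2.17431944]
from [559.6  86.8  70.1  66. ]
CALL 0.02 -0.05 0.03 0.1 0 x1
```

>>> step_arm --plan "0 0 0.05 0 0;0 0 0.1 0 0;0 0 0.1 0 45;0 0 0.1 0 45;0 0 0.1 0 45;0 0 -2 0 45;0 0 -5 0 45;0 0 -7 0 45"

```text
time_s: 31.95
eef_pos: [559.8, 86.8, 141.6]
ee_rot: [0.0, 0.839, 0.544, 0.001]
force: [-0.4, -0.3, -0.4]
grip_width: 0.449
```

>>> step_arm --plan "-43 5 0 0 45;-43 5 0 0 45;-43 5 0 0 45;-43 5 0 0 45;-43 5 0 0 45;-43 5 0 0 45;-43 5 0 0 45;-43 5 0 0 45;-43 5 0 0 45;-43 5 0 0 45"

```text
time_s: 32.95
eef_pos: [428.4, -329.8, 139.6]
ee_rot: [0.0, 0.84, 0.542, -0.0]
force: [0.3, -0.1, -0.3]
grip_width: 0.445
```

```bash
python3 -c "
from mv import *
im,d=cams.capture('top');W=cloud('top',d); np.savez('t3.npz',im=im,d=d)
uv=proj('top',[[*at(PAD,PY,l),100] for l in((-21,-10),(-21,10),(20,-21),(-10,-21),(-23.5,-23.5),(20,20))]).astype(int); print([np.nanmedian(W[v-1:v+2,u-1:u+2,2]).round(1) for u,v in uv])
p=proj('top',[[*at(PAD,PY,(-23.5,-23.5)),109]])[0]-[120,165]; print('nut pred',p*2.6)
for r in spotter.regions_of('top','crank_hub'): print(r['conf'],r['extent'])
save('t3.png',im,(120,160,360,300),2.6)
"
```

```text
[np.float64(97.7), np.float64(101.2), np.float64(99.7), np.float64(98.7), np.float64(108.0), np.float64(97.8)]
nut pred [165.58168462 164.17921327]
0.52 [301.0, 210.8, 27.2, 27.7]
0.19 [187.8, 222.5, 43.7, 38.2]
```

View pics/t3.png

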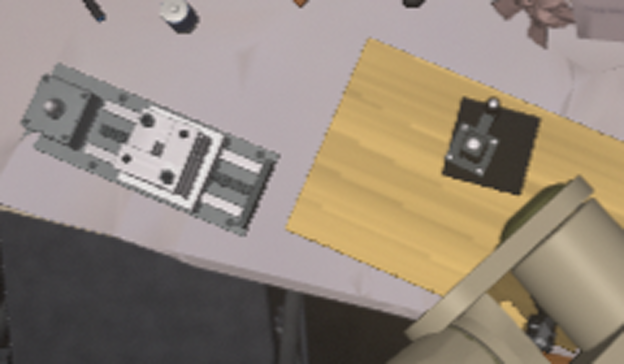

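```bash
python3 -c "
from mv import *
f=np.load('t3.npz');im,d=f['im'],f['d'];W=cloud('top',d)
m=(W[...,2]>104)&(W[...,2]<115)&(np.linalg.norm(W[...,:2]-PAD,axis=-1)<60); print(m.sum(),np.median(W[m],0),'pred',at(PAD,PY,(-23.5,-23.5)))
m=(W[...,2]>90)&(W[...,2]<115)&(np.linalg.norm(W[...,:2]-PAD,axis=-1)<60); r=cv2.minAreaRect(W[m][:,:2].astype(np.float32)); print(r, np.mean(W[m],0))
x,fu=fit('top',im,100,PAD,sq(35),[np.radians(PY)],70); print('pile top square',x,np.degrees(x[2]),fu)
# crank
c=ground('top',301.9,215.8,74.5); print('hub top guess',c)
m=(W[...,2]>50)&(W[...,2]<90)&(np.linalg.norm(W[...,:2]-c[:2],axis=-1)<90); v,u=np.nonzero(m); print(np.c_[u,v,W[m].round(0)].astype(int))
save('t4.png',im,(280,190,330,240),12)
"
```

```text
41 [551.07291329  60.76087945 105.74601433] pred [544.04023264  59.47668188]
((576.9010620117188, 71.80056762695312), (73.63715362548828, 70.17017364501953), 66.52942657470703) [569.86563631  67.79474834  99.17241033]
pile top square [ 5.67962915e+02  7.59549962e+01 -3.88300305e-01] -22.247968635774743 -0.1432551749306145
hub top guess [ 572.10520771 -258.96585447   74.5       ]
[[ 309  197  624 -280   77]
 [ 310  197  624 -283   71]
 [ 308  198  621 -277   77]
 [ 309  198  621 -280   75]
 [ 310  198  620 -283   78]
 [ 311  198  621 -286   72]
 [ 307  199  619 -275   70]
 [ 308  199  618 -277   78]
 [ 309  199  618 -280   75]
 [ 310  199  618 -283   75]
 [ 311  199  617 -285   83]
 [ 312  199  619 -289   70]
 [ 307  200  616 -275   74]
 [ 308  200  615 -277   78]
 [ 309  200  615 -280   76]
 [ 310  200  615 -283   78]
 [ 311  200  615 -285   78]
 [ 312  200  615 -288   77]
 [ 307  201  613 -275   72]
 [ 308  201  613 -277   72]
 [ 309  201  613 -280   72]
 [ 310  201  612 -283   76]
 [ 311  201  614 -286   69]
 [ 312  201  614 -289   66]
 [ 307  202  612 -275   63]
 [ 308  202  611 -
[... 1718 characters left out ...]
 [ 301  217  568 -256   78]
 [ 302  217  569 -259   76]
 [ 303  217  569 -262   72]
 [ 304  217  569 -265   75]
 [ 305  217  569 -267   73]
 [ 297  218  568 -246   62]
 [ 298  218  566 -248   76]
 [ 299  218  566 -251   75]
 [ 300  218  566 -253   77]
 [ 301  218  566 -256   73]
 [ 302  218  566 -259   76]
 [ 303  218  566 -262   72]
 [ 304  218  566 -264   76]
 [ 305  218  566 -267   75]
 [ 299  219  566 -251   56]
 [ 300  219  564 -254   68]
 [ 301  219  563 -256   75]
 [ 302  219  563 -259   76]
 [ 303  219  563 -262   75]
 [ 304  219  563 -264   75]
 [ 301  220  563 -257   56]
 [ 302  220  561 -259   67]
 [ 303  220  560 -262   75]
 [ 304  220  560 -264   73]
 [ 303  221  560 -262   53]]
```

View pics/t4.png

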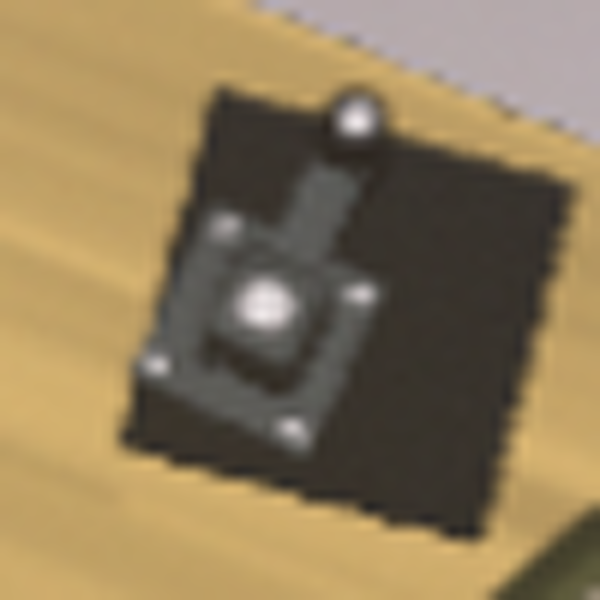

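t4 shows the crank knocked to the mat's left: hub at crop (265,303), knob at (357,115), still upright on the mat. t3 and depth show the pile level (top ≈ 99–100 mm) and centred to about 2 mm.

```bash
python3 -c "
from mv import *
f=np.load('t3.npz');im,d=f['im'],f['d'];W=cloud('top',d)
P=[ground('top',280+u/12-.5,190+v/12-.5,31) for u,v in((225,222),(362,292),(293,430),(155,365))]; P=np.array(P)[:,:2]
print('foot',P.mean(0),[np.degrees(np.arctan2(*(P[(i+1)%4]-P[i])[::-1])).round(1) for i in range(4)],[np.linalg.norm(P[(i+1)%4]-P[i]).round(1) for i in range(4)])
M=np.array([ground('top',280+u/12-.5,190+v/12-.5,24.5) for u,v in((217,90),(573,185),(485,538),(124,443))])[:,:2]
print('mat',M.mean(0),[np.degrees(np.arctan2(*(M[(i+1)%4]-M[i])[::-1])).round(1) for i in range(4)],[np.linalg.norm(M[(i+1)%4]-M[i]).round(1) for i in range(4)])
for c in((573,-259),(616,-281)):
    m=(W[...,2]>66)&(W[...,2]<90)&(np.linalg.norm(W[...,:2]-np.array(c),axis=-1)<22); print(cv2.minAreaRect(W[m][:,:2].astype(np.float32)),np.mean(W[m],0))
g=ground('top',280+265/12-.5,190+303/12-.5,75);k=ground('top',280+357/12-.5,190+117/12-.5,75);print(g,k,np.degrees(np.arctan2(*(k-g)[1::-1])),np.linalg.norm(k-g))
print(readout.sense()['joints'])
"
```

```text
foot [ 574.96763285 -258.03941002] [np.float64(-119.1), np.float64(151.6), np.float64(62.9), np.float64(-27.7)] [np.float64(36.6), np.float64(36.9), np.float64(36.1), np.float64(38.1)]
mat [ 578.48050127 -280.04716081] [np.float64(-106.9), np.float64(163.7), np.float64(73.5), np.float64(-16.5)] [np.float64(88.1), np.float64(87.5), np.float64(88.5), np.float64(88.1)]
((574.0191040039062, -259.11041259765625), (22.28410530090332, 24.230487823486328), 61.992191314697266) [ 573.91205761 -259.09051798   74.32995825]
((616.2048950195312, -281.52447509765625), (13.48684024810791, 14.086066246032715), 43.47673034667969) [ 616.24418472 -281.29178685   74.42771507]
[ 574.98025509 -258.17944426   75.        ] [ 617.54096635 -280.87843678   75.        ] -28.072430877155124 48.235447589526785
[-8.67190176e-01  4.02858753e-01  1.54665076e+00  2.44209617e-04
  1.19262183e+00 -4.46378350e-01]
```

```bash
python3 -c "
from mv import *
h=(574.4,-258.6); plan([(*h,100,62,45,8)],[(*h,27,62,45,1)])
"
```

```text
from [ 429.6 -326.4  139.6   65.9]
CALL 12.11 10.45 3.96 3.9 45 x8
CALL 0.00 0.00 7.30 0.0 45 x1
```

>>> step_arm --plan "12.1 10.4 0 3.9 45;12.1 10.4 0 3.9 45;12.1 10.4 0 3.9 45;12.1 10.4 2 3.9 45;12.1 10.4 4 3.9 45;12.1 10.4 4 3.9 45;12.1 10.4 4 3.9 45;12.1 10.4 4 3.9 45"

```text
time_s: 33.85
eef_pos: [574.5, -258.2, 101.3]
ee_rot: [0.001, 0.857, 0.516, 0.0]
force: [-0.2, 0.1, -0.3]
grip_width: 0.453
```

>>> step_arm --plan "0 0 3 0 45;0 0 5 0 45;0 0 6.5 0 45;0 0 7.2 0 45;0 0 7.2 0 45"

```text
time_s: 34.35
eef_pos: [574.1, -258.2, 27.7]
ee_rot: [-0.0, 0.857, 0.515, -0.0]
force: [-0.2, 0.1, -0.2]
grip_width: 0.452
```

>>> step_arm --grip_force 20 --plan "0 0 0 0 30;0 0 0 0 20;0 0 0 0 20;0 0 0 0 20;0 0 0 0 20;0 0 0 0 20"

```text
time_s: 34.95
eef_pos: [574.8, -258.6, 29.0]
ee_rot: [0.001, 0.857, 0.515, 0.001]
force: [1.8, -0.9, 5.1]
grip_width: 0.274
```

```bash
python3 -c "
from mv import *
print(cur(),readout.sense()['force'],readout.sense()['grip_width']*85)
"
```

```text
[np.float64(574.8391392282831), np.float64(-258.6248300510888), np.float64(29.04151167737614), np.float64(62.058286595542576)] [ 1.75733695 -0.87205233  5.12487293] 23.281837959720864
```

>>> step_arm --plan "0 0 0 0 45;0 0 0 0 45;0 0 0 0 45;0 0 -3 0 45;0 0 -7.5 0 45;0 0 -7.5 0 45"

```text
time_s: 35.55
eef_pos: [576.4, -259.6, 108.8]
ee_rot: [0.005, 0.857, 0.516, 0.002]
force: [-0.0, 0.6, 0.2]
grip_width: 0.45
```

```bash
python3 -c "
from mv import *
h=(574.6,-258.5); plan([(*h,102,152,45,8)])
"
```

```text
from [ 576.4 -259.6  108.8   62.1]
CALL 0.01 -0.21 0.68 -89.9 45 x8
```

>>> step_arm --plan "0 0 0 -86 45;0 0 0 -86 45;0 0 0 -86 45;0 0 0 -86 45;0 0 0 -86 45;0 0 0 -86 45;0 0 0 -86 45;0 0 0 -86 45;0 0 0 -86 45;0 0 0 -86 45"

```text
time_s: 36.55
eef_pos: [573.9, -258.0, 102.3]
ee_rot: [-0.0, 0.273, 0.962, 0.0]
force: [0.3, 0.3, 0.4]
grip_width: 0.451
```

>>> step_arm --plan "0 0 0 -4 45;0 0 0 -4 45;0 0 2.5 -4 45;0 0 5 -4 45;0 0 7 -4 45;0 0 7.7 -4 45;0 0 7.7 -4 45"

```text
time_s: 37.25
eef_pos: [573.7, -257.9, 25.1]
ee_rot: [-0.001, 0.242, 0.97, 0.0]
force: [0.5, -0.3, 0.5]
grip_width: 0.448
```

```bash
python3 -c "
from mv import *
print(cur(),readout.sense()['force'],readout.sense()['joints'])
"
```

```text
[np.float64(573.7457073143058), np.float64(-257.87167863991993), np.float64(25.05528883812204), np.float64(151.933043985434)] [ 0.45052137 -0.28919939  0.49835208] [-6.08348473e-01  7.17173100e-01  1.35341745e+00 -1.83884157e-05
  1.07266339e+00 -1.68927506e+00]
```

>>> step_arm --grip_force 60 --plan "-0.1 0 0 0 45;-0.1 0 0 0 45;-0.1 0 0 0 45;-0.1 0 0 0 0;-0.1 0 0 0 0;-0.1 0 0 0 0;-0.1 0 0 0 0;-0.1 0 0 0 0"

```text
time_s: 38.05
eef_pos: [575.3, -259.0, 26.6]
ee_rot: [0.001, 0.242, 0.97, -0.0]
force: [-1.5, -1.3, 6.2]
grip_width: 0.269
```

```bash
python3 -c "
from mv import *
print(cur(),readout.sense()['force'],readout.sense()['grip_width']*85)
"
```

```text
[np.float64(575.2865696113985), np.float64(-258.97221552125166), np.float64(26.57580770331769), np.float64(151.99336375326976)] [-1.46582748 -1.28974102  6.21774086] 22.875098658444596
```

>>> step_arm --plan "0 0 -1 0 0;0 0 -4 0 0;0 0 -8 0 0;0 0 -11 0 0;0 0 -11 0 0;0 0 -11 0 0"

```text
time_s: 38.65
eef_pos: [574.7, -258.3, 135.3]
ee_rot: [-0.0, 0.242, 0.97, 0.0]
force: [0.4, 0.5, -3.9]
grip_width: 0.27
```

```bash
python3 -c "
from mv import *
print(cur(),readout.sense()['force'],readout.sense()['grip_width']*85)
f=np.load('t3.npz');im,d=f['im'],f['d'];W=cloud('top',d)
c0=np.array([630.5,194.6])
m=(W[...,2]>63)&(W[...,2]<85)&(np.linalg.norm(W[...,:2]-c0,axis=-1)<25); v,u=np.nonzero(m); print(m.sum(),cv2.minAreaRect(W[m][:,:2].astype(np.float32)),np.mean(W[m],0))
# gearbox top
m=(W[...,2]>43)&(W[...,2]<57)&(np.linalg.norm(W[...,:2]-c0,axis=-1)<50); print(m.sum(),cv2.minAreaRect(W[m][:,:2].astype(np.float32)))
g=im[195:207,133:147].astype(int).mean(-1).astype(int); print(g)
print('px',proj('top',[[*c0,72]]))
"
```

```text
[np.float64(574.6805069333071), np.float64(-258.2755268491192), np.float64(135.31600106498817), np.float64(152.003770386997)] [ 0.3553261   0.51292744 -3.85312142] 22.93095157220433
22 ((630.8543701171875, 194.20883178710938), (12.171299934387207, 11.743490219116211), 41.186683654785156) [630.19290661 193.19391347  69.64756912]
443 ((630.4480590820312, 193.53634643554688), (60.789703369140625, 63.53596496582031), 66.28549194335938)
[[157 126 127 128 128 128 129 128 129 129 129 130 130 129]
 [136 126 127 128 128 127 126 126 128 129 130 131 130 131]
 [126 127 127 127 128 129 124 118 118 123 130 131 130 131]
 [127 126 129 129 128 123 110  91  84  89 105 130 130 131]
 [126 128 129 129 143 169 153 107  87  80  85 104 130 131]
 [129 130 130 139 166 190 173 131 106  80  83  93 117 132]
 [129 131 130 131 147 172 150 115  91  74  77  93 117 131]
 [129 130 130 122 112 123 118  92  75  71  73  93 117 133]
 [130 131 130 129 115  87  84  77  76  82  80  99 132 133]
 [129 132 131 130 121  98  84  74  69  82  97 129 131 133]
 [130 130 130 130 130 128 114  76  68  92 130 133 133 134]
 [130 130 129 128 130 131 131 128 127 129 134 134 133 135]]
px [[138.36490177 200.04315341]]
```

```bash
python3 -c "
from mv import *
plan([(631,194,150,139,0,1)],[(631,194,85,139,0,1)])
"
```

```text
from [ 574.7 -258.3  135.3  152. ]
CALL 16.26 42.58 -1.47 13.0 0 x1
CALL 0.00 0.00 6.50 0.0 0 x1
```

>>> step_arm --plan "0 0 -1.5 0 0;16.3 42.6 -1.5 13 0;16.3 42.6 -1.5 13 0;16.3 42.6 -1.5 13 0;16.3 42.6 -1.5 13 0;16.3 42.6 -1.5 13 0;16.3 42.6 -1.5 13 0;16.3 42.6 -1.5 13 0;16.3 42.6 -1.5 13 0;16.3 42.6 -1.5 13 0"

```text
time_s: 39.65
eef_pos: [629.1, 189.2, 148.4]
ee_rot: [-0.002, 0.35, 0.937, -0.001]
force: [1.1, -0.8, -2.7]
grip_width: 0.264
```

>>> step_arm --plan "16.3 42.6 0 0 0;0 0 0 0 0;0 0 3 0 0;0 0 5 0 0;0 0 6 0 0;0 0 6.2 0 0;0 0 6.2 0 0;0 0 6.2 0 0"

```text
time_s: 40.45
eef_pos: [630.7, 187.3, 89.8]
ee_rot: [0.001, 0.35, 0.937, 0.0]
force: [-0.5, 0.6, -2.6]
grip_width: 0.266
```

```bash
python3 -c "
from mv import *
plan([(631,194,74,139,0,1)]);print(readout.sense()['force'])
"
```

```text
from [630.7 187.3  89.8 139. ]
CALL 0.42 0.53 1.58 0.0 0 x1
[-0.46255635  0.55841956 -2.63109205]
```

>>> step_arm --plan "0.4 0.5 0 0 0;0.4 0.5 0 0 0;0.4 0.5 0 0 0"

```text
time_s: 40.75
eef_pos: [630.5, 193.9, 89.1]
ee_rot: [0.0, 0.35, 0.937, 0.0]
force: [1.0, -0.2, -2.3]
grip_width: 0.266
```

```bash
python3 -c "
from mv import *
plan([(631,194,74,139,0,1)]);print(readout.sense()['force'])
"
```

```text
from [630.5 193.9  89.1 139. ]
CALL -0.03 0.04 1.51 0.0 0 x1
[ 0.95797533 -0.17642991 -2.27696943]
```

Aligned. I'll descend in guarded steps.

>>> step_arm --plan "0 0 0.8 0 0;0 0 1.4 0 0;0 0 1.7 0 0;0 0 1.9 0 0;0 0 1.9 0 0"

```text
time_s: 41.25
eef_pos: [630.3, 193.5, 69.4]
ee_rot: [-0.0, 0.35, 0.937, -0.0]
force: [-1.3, 0.2, -1.6]
grip_width: 0.269
```

```bash
python3 -c "
from mv import *
print(cur(),readout.sense()['force'],readout.sense()['wrist_torque'])
"
```

```text
[np.float64(630.3115789068461), np.float64(193.53024190729582), np.float64(69.41166713829016), np.float64(138.9997206214887)] [-1.2700298   0.19789976 -1.58667467] [0.01017936 0.09535792 0.03167196]
```

>>> step_arm --plan "0 0 0.2 0 0;0 0 0.4 0 0;0 0 0.4 0 0;0 0 0.4 0 0"

```text
time_s: 41.65
eef_pos: [630.3, 193.5, 65.6]
ee_rot: [-0.0, 0.35, 0.937, -0.0]
force: [-1.2, -1.0, -3.3]
grip_width: 0.271
```

```bash
python3 -c "
from mv import *
print(cur(),readout.sense()['force'],readout.sense()['wrist_torque'])
"
```

```text
[np.float64(630.3298079775496), np.float64(193.5411069107588), np.float64(65.62521916708168), np.float64(139.00159146591136)] [-1.23581066 -0.97341162 -3.27933639] [-1.53411941e-01  2.56918557e-01  1.92188563e-05]
```

>>> step_arm --plan "0 0 0.3 0 0;0 0 0.5 0 0;0 0 0.7 0 0;0 0 0.7 0 0"

```text
time_s: 42.05
eef_pos: [630.3, 193.5, 58.4]
ee_rot: [-0.0, 0.35, 0.937, -0.0]
force: [-2.9, -2.1, -2.2]
grip_width: 0.264
```

```bash
python3 -c "
from mv import *
print(cur(),readout.sense()['force'],readout.sense()['wrist_torque'])
"
```

```text
[np.float64(630.2922550554786), np.float64(193.54279347923273), np.float64(58.39349405729319), np.float64(139.00103353202624)] [-2.93407166 -2.07989642 -2.19065256] [-0.20268427  0.38047009 -0.00245257]
```

>>> step_arm --plan "0 0 0.2 0 0;0 0 0.4 0 0;0 0 0.5 0 0;0 0 0.5 0 0"

```text
time_s: 42.45
eef_pos: [630.4, 193.5, 54.0]
ee_rot: [-0.0, 0.35, 0.937, -0.0]
force: [-4.4, -2.1, 2.4]
grip_width: 0.266
```

```bash
python3 -c "
from mv import *
print(cur(),readout.sense()['force'],readout.sense()['wrist_torque'])
"
```

```text
[np.float64(630.3657808160142), np.float64(193.54443894452106), np.float64(54.00148805839172), np.float64(139.0004130654139)] [-4.44719147 -2.12308281  2.36965294] [-0.41679854  0.88570251  0.00917827]
```

The crank is seated, with contact at TCP 54 (bottom ≈ 52). I'll release it and look.

>>> step_arm --plan "0 0 0 0 42;0 0 0 0 42;0 0 0 0 42;0 0 -3 0 42;0 0 -7 0 42;0 0 -9 0 42"

```text
time_s: 43.05
eef_pos: [631.7, 193.9, 147.5]
ee_rot: [0.002, 0.35, 0.937, 0.001]
force: [0.2, 0.1, -0.4]
grip_width: 0.419
```

>>> step_arm --plan "-10 -10 0 0 42;-13 -15 0 0 42;-13 -20 0 0 42;-13 -20 0 0 42;-13 -20 0 0 42;-13 -20 0 0 42"

```text
time_s: 43.65
eef_pos: [596.8, -47.1, 144.1]
ee_rot: [0.001, 0.353, 0.936, -0.0]
force: [0.9, 0.5, -0.1]
grip_width: 0.42
```

```bash
cat >> mv.py <<'E'
def look(c=(630.4,193.7),zt=102):
    im,d=cams.capture('top');W=cloud('top',d)
    D=np.linalg.norm(W[...,:2]-np.array(c),axis=-1)
    for lo,hi in((0,22),(32,66)):
        m=(W[...,2]>zt-12)&(W[...,2]<zt+12)&(D>lo)&(D<hi); 
        if m.sum()>3:
            r=cv2.minAreaRect(W[m][:,:2].astype(np.float32)); k=np.array(r[0]); print(lo,m.sum(),np.round(k,1),np.round(r[1],1),round(r[2],1),'z',np.median(W[m][:,2]).round(1),'ang',np.degrees(np.arctan2(*(k-c)[::-1])).round(1))
    return im,d,W
E
python3 -c "
from mv import *
print(cur())
im,d,W=look(); save('t5.png',im,(120,150,260,270),5)
m=(im.min(-1)>0)
"
```

```text
[np.float64(596.7814885730232), np.float64(-47.0881260632908), np.float64(144.11544211330562), np.float64(138.70795832253498)]
0 86 [630.5 193.5] [24.7 23.7] 47.9 z 101.3 ang -64.8
32 29 [665.9 161.3] [13.9 12.9] 6.2 z 103.1 ang -42.5
```

```bash
python3 -c "
from mv import *
plan([(666.2,161.5,120,139,42,1)],[(666.2,161.5,57,139,42,1)])
"
```

```text
from [597.3 -44.7 144.1 138.8]
CALL 8.40 20.06 2.41 -0.2 42 x1
CALL 0.00 0.00 6.30 0.0 42 x1
```

>>> step_arm --plan "8.4 20.1 0 -0.2 42;8.4 20.1 0 -0.2 42;8.4 20.1 0 -0.2 42;8.4 20.1 0 -0.2 42;8.4 20.1 1.5 -0.2 42;8.4 20.1 2.4 -0.2 42;8.4 20.1 2.4 -0.2 42;8.4 20.1 2.4 -0.2 42"

```text
time_s: 44.5
eef_pos: [665.8, 163.6, 120.2]
ee_rot: [0.0, 0.349, 0.937, -0.0]
force: [-0.1, -0.9, 0.3]
grip_width: 0.419
```

```bash
python3 -c "
from mv import *
plan([(666.2,161.5,57,139,42,1)])
"
```

```text
from [665.8 163.6 120.2 139.2]
CALL -0.16 -0.13 6.32 0.2 42 x1
```

>>> step_arm --grip_force 30 --plan "-0.1 0 2 0 42;-0.1 0 4 0 42;-0.1 0 5.5 0 42;-0.1 0 6.2 0 42;-0.1 0 6.2 0 42;-0.1 0 6.2 0 0;-0.1 0 6.2 0 0;-0.1 0 6.2 0 0;-0.1 0 6.2 0 0;-0.1 0 6.2 0 0"

```text
time_s: 45.5
eef_pos: [667.3, 163.3, 58.7]
ee_rot: [0.001, 0.349, 0.937, 0.0]
force: [2.1, -1.3, 4.6]
grip_width: 0.168
```

```bash
python3 -c "
from mv import *
print(cur(),readout.sense()['force'],readout.sense()['grip_width']*85)
C=np.array([630.5,193.6]); p=cur(); k=np.array(p[:2])-C; a=np.degrees(np.arctan2(k[1],k[0])); print(a,np.hypot(*k))
b=np.radians(139-a)
print('; '.join('%.2f %.2f 0 0 0'%(4.8*(np.cos(b+np.radians(18*i))-np.cos(b)),4.8*(np.sin(b+np.radians(18*i))-np.sin(b))) for i in range(1,11)))
"
```

```text
[np.float64(667.3370430535917), np.float64(163.30508104212464), np.float64(58.69273436126967), np.float64(139.19754496263565)] [ 2.05138474 -1.27902361  4.58932252] 14.32048557866434
-39.43400403011021 47.69433777290976
0.19 -1.49 0 0 0; 0.84 -2.85 0 0 0; 1.87 -3.94 0 0 0; 3.19 -4.65 0 0 0; 4.67 -4.93 0 0 0; 6.16 -4.74 0 0 0; 7.51 -4.09 0 0 0; 8.60 -3.06 0 0 0; 9.32 -1.74 0 0 0; 9.60 -0.26 0 0 0
```

>>> step_arm --plan "0.2 -1.5 0 0 0;0.85 -2.85 0 0 0;1.85 -3.95 0 0 0;3.2 -4.65 0 0 0;4.65 -4.95 0 0 0;6.15 -4.75 0 0 0;7.5 -4.1 0 0 0;8.6 -3.05 0 0 0;9.3 -1.75 0 0 0;9.6 -0.25 0 0 0"

```text
time_s: 46.5
eef_pos: [592.1, 225.5, 57.9]
ee_rot: [-0.0, 0.348, 0.937, -0.0]
force: [3.8, -7.9, -0.7]
grip_width: 0.168
```

```bash
python3 -c "
from mv import *
print(cur(),readout.sense()['force'],readout.sense()['grip_width']*85)
look(); print(cur(),readout.sense()['force'])
C=np.array([630.5,193.6]); p=cur(); k=np.array(p[:2])-C; a=np.degrees(np.arctan2(k[1],k[0])); print(a,np.hypot(*k))
"
```

```text
[np.float64(592.1216823557311), np.float64(225.5252459296714), np.float64(57.94349312810561), np.float64(139.24715004563038)] [ 3.82239856 -7.86930861 -0.71388061] 14.294400609213605
0 86 [629.6 194.1] [24.9 24.4] 50.7 z 100.9 ang 153.5
32 8 [601.1 219.2] [28.5  3. ] 42.5 z 97.9 ang 138.9
[np.float64(593.4369150733858), np.float64(226.71305164999487), np.float64(57.764607657467074), np.float64(139.29352149905216)] [-0.91616065 -0.93406192  3.6886182 ]
138.2216318150739 49.700567942958635
```

>>> step_arm --plan "-0.2 1.5 0 0 0;-0.85 2.85 0 0 0;-1.85 3.95 0 0 0;-3.2 4.65 0 0 0;-4.65 4.95 0 0 0;-6.15 4.75 0 0 0;-7.5 4.1 0 0 0;-8.6 3.05 0 0 0;-9.3 1.75 0 0 0;-9.6 0.25 0 0 0"

```text
time_s: 47.55
eef_pos: [668.2, 164.0, 58.5]
ee_rot: [0.002, 0.349, 0.937, 0.001]
force: [2.8, 1.0, 2.6]
grip_width: 0.167
```

>>> step_arm --plan "0.2 -1.5 0 0 0;0.85 -2.85 0 0 0;1.85 -3.95 0 0 0;3.2 -4.65 0 0 0;4.65 -4.95 0 0 0;6.15 -4.75 0 0 0;7.5 -4.1 0 0 0;8.6 -3.05 0 0 0;9.3 -1.75 0 0 0;9.6 -0.25 0 0 0"

```text
time_s: 48.55
eef_pos: [592.1, 225.5, 57.9]
ee_rot: [-0.0, 0.348, 0.937, -0.0]
force: [3.5, -7.0, -0.4]
grip_width: 0.167
```

>>> step_arm --plan "-0.2 1.5 0 0 0;-0.85 2.85 0 0 0;-1.85 3.95 0 0 0;-3.2 4.65 0 0 0;-4.65 4.95 0 0 0;-6.15 4.75 0 0 0;-7.5 4.1 0 0 0;-8.6 3.05 0 0 0;-9.3 1.75 0 0 0;-9.6 0.25 0 0 0"

```text
time_s: 49.55
eef_pos: [668.3, 164.0, 58.4]
ee_rot: [0.002, 0.349, 0.937, 0.001]
force: [2.3, 1.2, 3.2]
grip_width: 0.169
```

```bash
cat >> mv.py <<'E'
def pile(W):
    u=np.array([np.cos(np.radians(PY)),np.sin(np.radians(PY))]); v=np.array([-u[1],u[0]])
    q=(W[...,:2]-PAD); X=q@u; Y=q@v; m=(W[...,2]>90)&(W[...,2]<118)&(np.abs(X)<60)&(Y<45)&(Y>-110)
    r=cv2.minAreaRect(W[m][:,:2].astype(np.float32)); c=np.array(r[0])-PAD; print('pile n',m.sum(),'x',(c@u).round(1),'y',(c@v).round(1),np.round(r[1],1),round(r[2],1))
E
python3 -c "
from mv import *
im,d,W=look(); pile(W); print(cur(),readout.sense()['force'])
C=np.array([630.5,193.6]); p=cur(); k=np.array(p[:2])-C; a=np.degrees(np.arctan2(k[1],k[0])); print(a,np.hypot(*k))
"
```

```text
pile n 490 x 1.5 y -29.6 [71.1 70.8] 65.8
[np.float64(666.9060661774434), np.float64(162.29917423470508), np.float64(58.18675860994787), np.float64(139.1352709509675)] [ 3.1896048  -2.34858247  5.20299791]
-40.6879387928085 48.01190839891434
```

>>> step_arm --plan "0.2 -1.5 0 0 0;0.85 -2.85 0 0 0;1.85 -3.95 0 0 0;3.2 -4.65 0 0 0;4.65 -4.95 0 0 0;6.15 -4.75 0 0 0;7.5 -4.1 0 0 0;8.6 -3.05 0 0 0;9.3 -1.75 0 0 0;9.6 -0.25 0 0 0"

```text
time_s: 50.6
eef_pos: [592.1, 225.5, 57.9]
ee_rot: [-0.0, 0.348, 0.937, -0.001]
force: [3.8, -6.8, 0.8]
grip_width: 0.165
```

>>> step_arm --plan "-0.2 1.5 0 0 0;-0.85 2.85 0 0 0;-1.85 3.95 0 0 0;-3.2 4.65 0 0 0;-4.65 4.95 0 0 0;-6.15 4.75 0 0 0;-7.5 4.1 0 0 0;-8.6 3.05 0 0 0;-8.6 3.05 0 0 0;-8.6 3.05 0 0 0"

```text
time_s: 51.6
eef_pos: [678.2, 191.9, 58.3]
ee_rot: [0.001, 0.349, 0.937, 0.0]
force: [2.7, -1.2, 5.7]
grip_width: 0.164
```

>>> step_arm --plan "-0.4 -0.65 0 0 0;-0.7 -1.3 0 0 0;-0.7 -1.3 0 0 0;-0.7 -1.3 0 0 0"

```text
time_s: 52.0
eef_pos: [675.3, 177.6, 58.4]
ee_rot: [0.001, 0.349, 0.937, 0.001]
force: [5.1, -1.4, 5.3]
grip_width: 0.168
```

```bash
python3 -c "
from mv import *
im,d,W=look(); pile(W); print(cur(),readout.sense()['force'])
C=np.array([630.5,193.6]); p=cur(); k=np.array(p[:2])-C; a=np.degrees(np.arctan2(k[1],k[0])); print(a,np.hypot(*k))
"
```

```text
0 18 [629.1 182.6] [ 5.4 21.8] 88.4 z 97.1 ang -96.5
32 5 [668.2 166. ] [ 6.8 21.3] 65.4 z 101.3 ang -36.2
pile n 497 x 1.1 y -45.3 [71.6 70. ] 66.5
[np.float64(675.3052506044293), np.float64(177.67551813666608), np.float64(58.47029509692077), np.float64(139.20800285789068)] [ 5.66509229 -1.12177849  6.49957223]
-19.56600303051913 47.55102106518176
```

>>> step_arm --plan "-0.2 -0.8 0 0 0;-0.3 -1.6 0 0 0;-0.3 -1.9 0 0 0;-0.3 -2.1 0 0 0;-0.3 -2.1 0 0 0"

```text
time_s: 52.55
eef_pos: [663.9, 159.4, 58.5]
ee_rot: [0.001, 0.349, 0.937, 0.0]
force: [4.8, -2.4, 5.6]
grip_width: 0.17
```

```bash
cat > k.py <<'E'
from mv import *
s=readout.sense(); C=np.array([630.5,193.6]); p=cur(); k=np.array(p[:2])-C; a=np.arctan2(k[1],k[0]); f=np.array(s['force'])
print(p,f,'ang',np.degrees(a),np.hypot(*k),'resist',f[0]*-np.sin(a)+f[1]*np.cos(a))
im,d,W=look(); pile(W)
E
python3 k.py
```

```text
[np.float64(663.8542557883502), np.float64(159.38226850803616), np.float64(58.48289096844427), np.float64(139.19492013712335)] [ 4.80980415 -2.35486636  5.6301495 ] ang -45.732120260120574 47.78451137817385 resist 1.8004949576942282
pile n 485 x 1.1 y -45.7 [70.8 69.4] 67.5
```

>>> step_arm --plan "0.1 -0.3 0 0 0;0.1 -0.6 0 0 0;0.1 -0.6 0 0 0;0.1 -0.6 0 0 0"

```text
time_s: 53.0
eef_pos: [659.2, 155.4, 58.5]
ee_rot: [0.001, 0.349, 0.937, 0.0]
force: [5.1, -3.2, 6.3]
grip_width: 0.167
```

```bash
python3 k.py
```

```text
[np.float64(659.2460152324765), np.float64(155.38348970437255), np.float64(58.479359208196946), np.float64(139.19959032846492)] [ 5.10776304 -3.16050566  6.33869926] ang -53.04993999754682 47.8208641799954 resist 2.182079660678854
pile n 493 x 1.2 y -46.2 [71.1 69.6] 67.3
```

>>> step_arm --plan "0.1 -0.3 0 0 0;0.15 -0.5 0 0 0;0.15 -0.5 0 0 0;0.15 -0.5 0 0 0"

```text
time_s: 53.45
eef_pos: [654.9, 152.5, 58.5]
ee_rot: [0.002, 0.349, 0.937, 0.0]
force: [5.0, -3.7, 6.9]
grip_width: 0.17
```

```bash
python3 k.py
```

```text
[np.float64(654.9379313914179), np.float64(152.46613109508846), np.float64(58.5429738602314), np.float64(139.20002898068466)] [ 5.03907627 -3.66981386  6.90050666] ang -59.28514442160775 47.845665025978036 resist 2.4577784287541795
pile n 489 x 1.3 y -47.5 [71.1 70.2] 66.8
```

>>> step_arm --plan "0.1 -0.25 0 0 0;0.2 -0.5 0 0 0;0.2 -0.5 0 0 0;0.2 -0.5 0 0 0"

```text
time_s: 53.9
eef_pos: [651.1, 150.6, 58.9]
ee_rot: [0.003, 0.349, 0.937, 0.001]
force: [8.8, -0.8, 4.9]
grip_width: 0.173
```

```bash
python3 k.py
```

```text
[np.float64(651.1243548849402), np.float64(150.59767180886837), np.float64(58.9139383847006), np.float64(139.200226848417)] [ 8.8427184  -0.77555762  4.9257236 ] ang -64.37714903839593 47.692391890926906 resist 7.637740288286063
32 4 [644.  140.9] [ 4.6 21.9] 60.4 z 100.6 ang -75.5
pile n 493 x 1.2 y -46.9 [71.5 69.8] 66.9
```

>>> step_arm --plan "0.1 -0.2 0 0 0;0.25 -0.5 0 0 0;0.25 -0.5 0 0 0;0.25 -0.5 0 0 0"

```text
time_s: 54.35
eef_pos: [646.8, 148.8, 59.2]
ee_rot: [0.004, 0.349, 0.937, 0.002]
force: [11.7, 1.3, 4.1]
grip_width: 0.171
```

```bash
python3 k.py
```

```text
[np.float64(646.7748226203478), np.float64(148.82899781192387), np.float64(59.22338525772406), np.float64(139.19887597590892)] [11.71989523  1.33571586  4.12147428] ang -70.02315759201545 47.63730143751324 resist 11.471052664453477
32 5 [638.1 138.2] [ 3.8 21.9] 52.9 z 100.7 ang -82.0
pile n 488 x 1.1 y -47.0 [71.1 70. ] 66.6
```

Resistance rose to 11 N at the knob (normal is about 2 N) and the pile stopped moving, so the carriage is at the end stop. I'll release the knob and lift.

>>> step_arm --plan "-0.2 0.3 0 0 0;-0.3 0.6 0 0 0;-0.3 0.6 0 0 42;-0.3 0.6 0 0 42;-0.3 0.6 0 0 42;-0.3 0.6 -3 0 42;-0.3 0.6 -7 0 42;-0.3 0.6 -9 0 42;-0.3 0.6 -9 0 42"

```text
time_s: 55.3
eef_pos: [650.9, 150.7, 151.0]
ee_rot: [0.002, 0.348, 0.937, 0.001]
force: [1.1, -0.5, 0.7]
grip_width: 0.425
```

>>> step_arm --plan "0 -5 0 0 42;0 -10 0 0 42;0 -20 0 0 42;0 -20 0 0 42;0 -20 0 0 42;0 -20 0 0 42;0 -20 0 0 42;0 -20 0 0 42"

```text
time_s: 56.1
eef_pos: [519.6, -0.2, 147.3]
ee_rot: [-0.0, 0.348, 0.938, 0.0]
force: [-0.3, 0.9, -1.2]
grip_width: 0.422
```

```bash
python3 - <<'E'
from mv import *
im,d,W=look(); pile(W); print(cur())
x,fu=fit("top",im,40,at(PAD,PY,(0,-48)),sq(45,36),[np.radians(PY)],75); q=x[:2]-PAD; t=np.radians(PY); print("pad",x,q@[np.cos(t),np.sin(t)],q@[-np.sin(t),np.cos(t)])
save('t6.png',im,(120,150,260,270),5)
E
```

```text
0 87 [630.7 193.1] [25.7 24.1] 32.5 z 101.0 ang -64.7
32 31 [652.5 149.8] [13.2 13.1] 39.0 z 101.2 ang -63.3
pile n 0 x -495.5 y -300.4 [0. 0.] 0.0
[np.float64(519.5242539517438), np.float64(-0.2884232099964573), np.float64(147.3430221990993), np.float64(139.2865549902457)]
pad [ 5.85173568e+02  2.10938627e+01 -4.37786480e-02] 29.73986151453994 -41.68541276081569
```

View pics/t6.png

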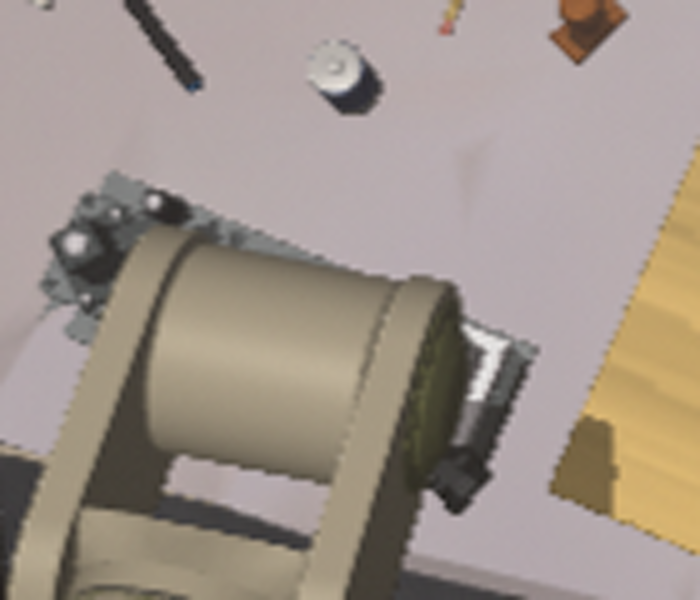

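The crop shows the carriage against the dark end bar, at about (490,370). The arm hides the rest. Next, regrasp the hub.

```bash
python3 -c "
from mv import *
plan([(630.5,193.5,135,116.7,45,1)],[(630.5,193.5,54.5,116.7,45,1)])
"
```

```text
from [ 5.195e+02 -3.000e-01  1.473e+02  1.393e+02]
CALL 4.23 21.93 1.23 22.6 45 x1
CALL 0.00 0.00 8.05 -0.0 45 x1
```

>>> step_arm --plan "4.2 21.9 0 22.6 45;4.2 21.9 0 22.6 45;4.2 21.9 0 22.6 45;4.2 21.9 0 22.6 45;4.2 21.9 0 22.6 45;4.2 21.9 0 22.6 45;4.2 21.9 0 22.6 45;4.2 21.9 1.2 22.6 45;4.2 21.9 1.2 22.6 45;4.2 21.9 1.2 22.6 45"

```text
time_s: 57.15
eef_pos: [630.2, 191.3, 135.5]
ee_rot: [-0.0, 0.526, 0.851, -0.0]
force: [0.1, -0.3, -0.3]
grip_width: 0.449
```

```bash
python3 -c "
from mv import *
plan([(630.5,193.5,54.5,116.7,45,1)])
"
```

```text
from [630.2 191.3 135.5 116.5]
CALL 0.18 0.13 8.10 -0.2 45 x1
```

>>> step_arm --plan "0.1 0.1 3 0 45;0.1 0.1 5.5 0 45;0.1 0.1 7.2 0 45;0.1 0.1 7.9 0 45;0.1 0.1 8 0 45;0.1 0.1 8 0 45"

```text
time_s: 57.75
eef_pos: [631.4, 193.3, 56.9]
ee_rot: [0.001, 0.526, 0.851, 0.001]
force: [-0.3, 0.4, -0.6]
grip_width: 0.449
```

>>> step_arm --grip_force 50 --plan "0 0 0 0 0;0 0 0 0 0;0 0 0 0 0;0 0 0 0 0;0 0 0 0 0"

```text
time_s: 58.25
eef_pos: [630.7, 193.1, 57.3]
ee_rot: [0.0, 0.525, 0.851, -0.0]
force: [-5.5, -2.5, 6.2]
grip_width: 0.269
```

```bash
python3 -c "
from mv import *
print(cur(),readout.sense()['force'],readout.sense()['wrist_torque'],readout.sense()['grip_width']*85)
"
```

```text
[np.float64(630.7180254127167), np.float64(193.06544454107882), np.float64(57.29495125756967), np.float64(116.6213756346491)] [-5.48866146 -2.47832907  6.18936071] [-0.47957254  0.90408738  0.06745634] 22.859470124360254
```

>>> step_arm --plan "0 0 -0.5 0 0;0 0 -1 0 0;0 0 -1.5 0 0;0 0 -2 0 0;0 0 -2.5 0 0;0 0 -3.5 0 0;0 0 -6 0 0;0 0 -9.5 0 0;0 0 -10 0 0;0 0 -10 0 0"

```text
time_s: 59.25
eef_pos: [631.4, 193.6, 157.5]
ee_rot: [0.001, 0.525, 0.851, 0.001]
force: [0.1, 0.8, -2.6]
grip_width: 0.265
```

```bash
python3 -c "
from mv import *
print(cur(),readout.sense()['force'],readout.sense()['grip_width']*85)
plan([(578.5,-280,155,160,0,1)],[(578.5,-280,31,160,0,1)])
"
```

```text
[np.float64(631.3867899601469), np.float64(193.5920614152204), np.float64(157.54775257329334), np.float64(116.60755588758106)] [ 0.14283986  0.78424986 -2.55415607] 22.551462226683455
from [631.4 193.6 157.5 116.6]
CALL -39.97 -25.94 0.25 -43.4 0 x1
CALL 0.00 0.00 12.40 0.0 0 x1
```

>>> step_arm --plan "-40 -25.9 0 -43.4 0;-40 -25.9 0 -43.4 0;-40 -25.9 0 -43.4 0;-40 -25.9 0 -43.4 0;-40 -25.9 0 -43.4 0;-40 -25.9 0 -43.4 0;-40 -25.9 0 -43.4 0;-40 -25.9 0 -43.4 0;-40 -25.9 0 -43.4 0;-40 -25.9 0 -43.4 0"

```text
time_s: 60.25
eef_pos: [577.1, -282.7, 154.1]
ee_rot: [-0.001, 0.174, 0.985, 0.0]
force: [0.3, 1.0, -2.2]
grip_width: 0.273
```

>>> step_arm --plan "0 0 0 0 0;0 0 3 0 0;0 0 7 0 0;0 0 9.5 0 0;0 0 9.5 0 0;0 0 9.5 0 0"

```text
time_s: 60.85
eef_pos: [578.6, -279.8, 61.0]
ee_rot: [-0.0, 0.173, 0.985, 0.0]
force: [-0.1, -0.1, -1.2]
grip_width: 0.266
```

```bash
python3 -c "
from mv import *
print(readout.sense()['force'])
plan([(578.5,-280,30.5,160,0,1)])
im,d=cams.capture('top');W=cloud('top',d); pile(W)
x,fu=fit('top',im,40,at(PAD,PY,(0,-48)),sq(45),[np.radians(PY)],75); q=x[:2]-PAD; t=np.radians(PY); print('pad',x,q@[np.cos(t),np.sin(t)],q@[-np.sin(t),np.cos(t)])
"
```

```text
[-0.08829444 -0.13566955 -1.19755816]
from [ 578.6 -279.8   61.   160. ]
CALL 0.00 -0.03 3.05 0.0 0 x1
pile n 486 x 1.3 y -46.7 [71.2 69.6] 67.2
pad [ 5.55927178e+02  2.87123865e+01 -4.24898187e-01] -0.06287859038243783 -46.70436779832241
```

>>> step_arm --plan "0 0 1.5 0 0;0 0 2.4 0 0;0 0 2.8 0 0;0 0 3 0 0;0 0 3.1 0 0;0 0 3.15 0 0;0 0 3.15 0 0"

```text
time_s: 61.6
eef_pos: [578.6, -280.3, 30.3]
ee_rot: [0.0, 0.174, 0.985, -0.0]
force: [-3.6, 1.9, 5.8]
grip_width: 0.263
```

```bash
python3 -c "
from mv import *
print(cur(),readout.sense()['force'])"
```

```text
[np.float64(578.5750593212183), np.float64(-280.2997865652801), np.float64(30.252727604034636), np.float64(160.00815601899288)] [-3.59380877  1.87670139  5.75588524]
```

Contact. Release, rise and move well away, then do the final check.

>>> step_arm --plan "0 0 0 0 45;0 0 0 0 45;0 0 0 0 45;0 0 -3 0 45;0 0 -7 0 45;0 0 -11 0 45;0 0 -13 0 45"

```text
time_s: 62.3
eef_pos: [579.4, -280.9, 163.3]
ee_rot: [0.003, 0.174, 0.985, -0.001]
force: [-0.6, 0.4, -0.1]
grip_width: 0.45
```

>>> step_arm --plan "18 17 0 0 45;18 17 0 0 45;18 17 0 0 45;18 17 0 0 45;18 17 0 0 45;18 17 0 0 45;18 17 0 0 45;18 17 0 0 45"

```text
time_s: 63.1
eef_pos: [468.1, -59.8, 159.4]
ee_rot: [0.0, 0.174, 0.985, -0.0]
force: [0.9, 0.3, 0.3]
grip_width: 0.452
```

```bash
python3 -c "
from mv import *
print(cur())
im,d,W=look((578.5,-280),74.5); pile(W)
save('t7.png',im,(120,150,340,300),3.6)"
```

```text
[np.float64(468.0754342168497), np.float64(-59.7545486696994), np.float64(159.42808796752368), np.float64(159.96550393426799)]
0 77 [ 578.1 -278.8] [23.6 24.1] 69.5 z 74.4 ang 108.9
32 27 [ 622.6 -294.7] [14.  12.9] 43.4 z 75.0 ang -18.4
pile n 150 x 22.2 y -49.1 [67.6 28.2] 66.9
```

View pics/t7.png

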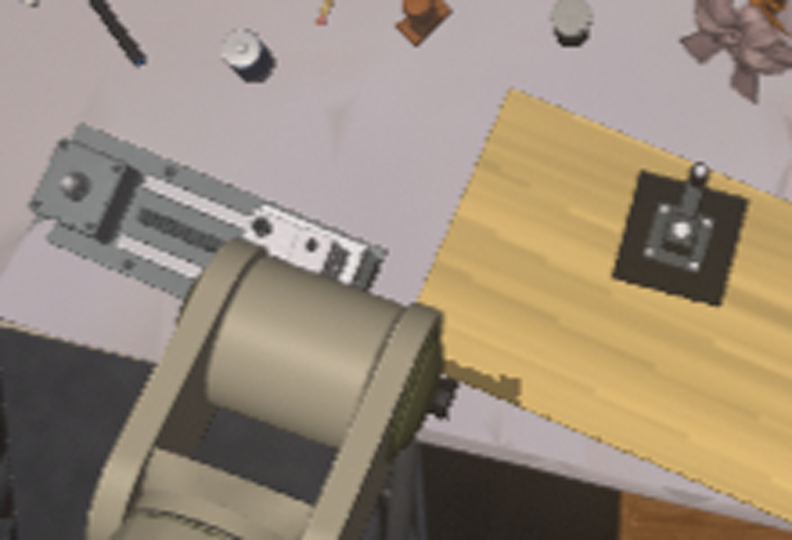

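```bash
python3 -c "
from mv import *
print(readout.sense()['force'],workorder.finish_job())"
```

```text
the job is handed in; nothing more can be done
[-0.72400226  0.04831503 -0.32632223] None
```

The job is done and handed in at about 63 s. All five white plates are piled on the carriage, which is wound out to its end stop, and the crank is back upright on its mat. I left the red look-alike and the bystanders alone.

**Pile:** The plates lie nuts upward, each turned half round from the one below. Depth showed the top face level at about 98–101 mm. The pile's outline was within about 2 mm of the carriage centre and about 1° of square. After winding it was still whole (about 71 x 70 mm).

**Winding:** I turned the knob about three turns and 20°, until resistance rose from about 2 N to 11 N and the pile stopped moving. Its shift measured about 48 mm. That fits the 49 mm travel, though a fit of the carriage itself gave 46.7 mm. The picture taken just after winding shows the carriage against the end bar.

**Crank:** It had been knocked aside on the mat before I first gripped it, so I measured it again. At the end its hub is within about 2 mm of the mat's centre, with its top at 74.4 mm (74.5 expected).

**Checks that failed or disagreed:**
- The fingertips were about 25 mm above the reported tool point, so my first grip closed on nothing. I corrected the heights after that.
- In the last picture the arm hides part of the pile. The last clear measurement of the whole pile was just before the crank was set down.

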